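# Load the dark reader and start the run

### The job

Load every sample carrier on the bench into the dark reader, one to a lane and in any lanes: set it on the apron, slide it in under the hood along the lane, its handle in the slot, and feel for the hidden recess until it drops in and stands flat. When all are down, start the run by pressing the control unit's three keys all the way, one at a time, beginning with the one next to the display and working away from it. Leave the bottle and the flask on the bench undisturbed.

Things in the scene. Friction and masses are not known exactly. Their poses are not given: they have to be found in the camera images.
- carrier1_mid (a point): One of up to four like sample carriers (3 or 4 are present), about 150 g: steel foot 52 x 40 x 10 mm, slippery (friction about 0.3), with an upright grey handle, 14 x 12 mm (x, y), from its middle to 72 mm above the underside; the same after half a turn. Point: on the handle's axis, 36 mm above the underside; x along the foot's length, z up. Stands on the bench at first.
- carrier2_mid (a point): One of up to four like sample carriers (3 or 4 are present), about 150 g: steel foot 52 x 40 x 10 mm, slippery (friction about 0.3), with an upright grey handle, 14 x 12 mm (x, y), from its middle to 72 mm above the underside; the same after half a turn. Point: on the handle's axis, 36 mm above the underside; x along the foot's length, z up. Stands on the bench at first.
- carrier3_mid (a point): One of up to four like sample carriers (3 or 4 are present), about 150 g: steel foot 52 x 40 x 10 mm, slippery (friction about 0.3), with an upright grey handle, 14 x 12 mm (x, y), from its middle to 72 mm above the underside; the same after half a turn. Point: on the handle's axis, 36 mm above the underside; x along the foot's length, z up. Stands on the bench at first.
- carrier4_mid (a point): One of up to four like sample carriers (3 or 4 are present), about 150 g: steel foot 52 x 40 x 10 mm, slippery (friction about 0.3), with an upright grey handle, 14 x 12 mm (x, y), from its middle to 72 mm above the underside; the same after half a turn. Point: on the handle's axis, 36 mm above the underside; x along the foot's length, z up. Stands on the bench at first.
- reader: Fixed four-lane dark reader. Origin: bench level, middle of the hood's front edge; x runs into the lanes, y across them (left seen from the mouths), z up. Flat blue hood over the lanes, x = 0 to 172 mm, underside 28, top 32 mm above the bench; lanes end at 172 mm, behind is a white housing 50 mm high. Any carrier suits any lane.
- apron (a point): Middle of the reader's open flat apron in front of the hood, on its top, 12 mm above the bench; it reaches 45 mm each way along the reader's x and 122 mm each way along y. The lanes' floors go on level from it under the hood.
- mouth1 (a point): Middle of lane 1's mouth (reader y = 87 mm), on its floor; axes as the reader. Lane 45 mm wide, walls pointed at the mouth; the hood over it has an 18 mm slot, open in front, for the handle. Hidden in the floor: a recess as wide as the lane, 58 mm long, 9 mm deep, its middle 50 to 105 mm in (differs by lane, not told). A carrier slid in and free to fall drops there and is stopped.
- mouth2 (a point): Middle of lane 2's mouth (reader y = 29 mm), on its floor; axes as the reader. Lane 45 mm wide, walls pointed at the mouth; the hood over it has an 18 mm slot, open in front, for the handle. Hidden in the floor: a recess as wide as the lane, 58 mm long, 9 mm deep, its middle 50 to 105 mm in (differs by lane, not told). A carrier slid in and free to fall drops there and is stopped.
- mouth3 (a point): Middle of lane 3's mouth (reader y = -29 mm), on its floor; axes as the reader. Lane 45 mm wide, walls pointed at the mouth; the hood over it has an 18 mm slot, open in front, for the handle. Hidden in the floor: a recess as wide as the lane, 58 mm long, 9 mm deep, its middle 50 to 105 mm in (differs by lane, not told). A carrier slid in and free to fall drops there and is stopped.
- mouth4 (a point): Middle of lane 4's mouth (reader y = -87 mm), on its floor; axes as the reader. Lane 45 mm wide, walls pointed at the mouth; the hood over it has an 18 mm slot, open in front, for the handle. Hidden in the floor: a recess as wide as the lane, 58 mm long, 9 mm deep, its middle 50 to 105 mm in (differs by lane, not told). A carrier slid in and free to fall drops there and is stopped.
- key1_top (a point): Centre of the top of round white key 1 of the control unit, the one next to the display; 20 mm across, 62 mm above the bench, pressed straight down. Keys are 47 mm apart in a row on a fixed blue unit 110 x 230 x 40 mm with a display at one end of the row.
- key1 (a joint): Travel of key 1 in m: 0 up, 0.006 fully down; a spring returns it. It takes about 4 N to press fully; counts as pressed beyond 0.0045.
- key2_top (a point): Centre of the top of round white key 2 of the control unit, the middle one; 20 mm across, 62 mm above the bench, pressed straight down. Keys are 47 mm apart in a row on a fixed blue unit 110 x 230 x 40 mm with a display at one end of the row.
- key2 (a joint): Travel of key 2 in m: 0 up, 0.006 fully down; a spring returns it. It takes about 4 N to press fully; counts as pressed beyond 0.0045.
- key3_top (a point): Centre of the top of round white key 3 of the control unit, the one furthest from the display; 20 mm across, 62 mm above the bench, pressed straight down. Keys are 47 mm apart in a row on a fixed blue unit 110 x 230 x 40 mm with a display at one end of the row.
- key3 (a joint): Travel of key 3 in m: 0 up, 0.006 fully down; a spring returns it. It takes about 4 N to press fully; counts as pressed beyond 0.0045.
- reagent: Bystander: reagent bottle, 64 mm across, 130 mm high; origin at the centre of its underside. Stands towards the back of the bench.
- flask: Bystander: conical glass flask, 84 mm across, 105 mm high; origin at the centre of its underside. Stands towards the back of the bench.
Mind the look-alikes: they are no part of the job. What is shaped like the part that bears carrier2_mid but blue is not meant. What is shaped like the part that bears carrier3_mid but green or orange is not meant.

How it is judged (in metres and radians):
On the way, in this order (a step that is already met when the one before it is completed fails the run):
1. every carrier on the scene is down flat in a recess of the reader (x of carrier1_mid in the frame of reader between 0.03 and 0.13 m and y of carrier1_mid in the frame of reader between -0.115 and 0.115 m and height (world z) of each of carrier1_mid, carrier2_mid, carrier3_mid, carrier4_mid below 0.042 m and angle between each of carrier1_mid, carrier2_mid, carrier3_mid, carrier4_mid's own z axis and vertical below 0.08 rad and x of carrier2_mid in the frame of reader between 0.03 and 0.13 m and y of carrier2_mid in the frame of reader between -0.115 and 0.115 m and x of carrier3_mid in the frame of reader between 0.03 and 0.13 m and y of carrier3_mid in the frame of reader between -0.115 and 0.115 m and x of carrier4_mid in the frame of reader between 0.03 and 0.13 m and y of carrier4_mid in the frame of reader between -0.115 and 0.115 m), for 0.3 s.
2. key 1 (the one next to the display) pressed (value of joint key1 above 0.0045 m), for 0.05 s.
3. key 2 (the middle one) pressed (value of joint key2 above 0.0045 m), for 0.05 s.
4. key 3 (the one furthest from the display) pressed (value of joint key3 above 0.0045 m), for 0.05 s.
At the end, for the whole second after the job is handed in: Each carrier present is down in a recess (mid-point below 42 mm, 30-130 mm in from the hood front, within 115 mm of the reader middle line), upright within 0.08 rad, at rest; after that the keys were pressed in order (over 4.5 mm) and are up (under 2 mm) (all of step 1 and linear speed of each of carrier1, carrier2, carrier3, carrier4 below 0.02 m/s and value of joint each of key1, key2, key3 below 0.002 m); the robot touches nothing.
It fails at once if two keys are down together (value of joint each of key1, key2 above 0.003 m or value of joint each of key1, key3 above 0.003 m or value of joint each of key2, key3 above 0.003 m).
It fails at once if the bottle or flask is moved by more than 30 mm or tipped (distance of any of reagent, flask from where it was at the start of the episode above 0.03 m or angle between any of reagent, flask's own z axis and vertical above 0.5 rad).
Of carrier1, carrier2, carrier3, carrier4 only 3 to 4 are there at a start; the rules pass over those that are not, and their reading is None.
At some moment in a run one of carrier1, carrier2, carrier3, carrier4 may be knocked a few centimetres aside while the robot is not near it.
Once in a run the grip may slacken for a moment while it holds something.
It also fails if it takes over 208 s, if anything falls off the work surface, if the arm or the gripper's body presses on something with over 40 N, if the wrist force passes 120 N, or if a joint passes its speed limit or range.

### The arm

A 6-joint arm with a two-finger parallel gripper is mounted at the origin on the work surface. World frame = base frame: x ahead of the robot, y to its left, z up, the work surface at z = 0. Lengths are in mm, angles in rad, forces in N, time in s.
With the tool pointing down it reaches from about 300 to 875 mm from the base axis. Payload 4.2 kg.
Tool frame: the origin (TCP) lies at the very end of the fingers, on their centre line; the grasp point (between the pads) lies 19 mm behind it; z points along the fingers, y is the line along which they close (so a half turn about z gives the same grasp; the last joint's range is limited). The gripper opens to 85 mm and grips with 20 to 120 N. Pads are 22 mm wide; open, the fingers measure 114 mm over their backs; the gripper's body (76 mm by 85 mm) begins 54 mm behind the grasp point. The pads swing forward as they close: fully open they stand 13 mm farther back than shut.
Start: joints at [-1.344, 0.32, 1.565, -0, 1.257, -0.02], TCP at [140.476, -557.591, 231.338] pointing down, gripper open.
Joint ranges: [-3.11, 3.11], [-0.84, 2.01], [0.21, 2.61], [-1.34, 4.49], [0.05, 2.63], [-2.56, 2.56]. Speed limits (rad/s): [2.57, 2.57, 3.14, 3.14, 3.14, 3.14].

### API

Orientations are given as [roll, pitch, yaw] about the fixed x, y, z axes, in that order (R = Rz(yaw) Ry(pitch) Rx(roll)).
In Python, from workcell import monitor, eyes, ticket gives the robot as it stands. The module is installed in compiled form; this text tells all that it offers.
- The arm moves only by the tool carry_out, never from a script. Its argument "series" is a list of rows, each a list of 6 numbers: the shift along the tool's x, y, z in cm, then the turn, a rotation vector about the tool's x, y, z in rad. In form: [[dx, dy, dz, rx, ry, rz], ...]. A call has 1 to 20 rows; each row shifts and turns the commanded pose from where the row before left it, along the tool's axes as they then stand; what a row does not reach is not made up. A row lasts 1/12 s, in which the tool goes at most 41.7 mm and 7.16 degrees, less where a joint would pass 70% of its speed; a pose out of reach is approached as far as the arm can. A call is refused whole if a number of a shift passes 4.17 or a number of a turn 0.125, either way. A call with a gripper value outside its range is refused whole. "claw" is the finger opening in cm, from 0 to 8.54, set as the call begins (left out, the last holds). The fingers move at their own pace and stop on an object; "newtons" is the grip in N (left out, the last holds). Time passes only in rows, so rows that do not move let the fingers close. It gives the time, the measured TCP pose, the force, the opening and the grip force at its end, in the units of the state.
- monitor.get_state(): the state, without advancing time (a new reading comes with each control period).
- eyes.snapshot(name): name is "scene" or "top"; returns a dict with "img" (420x560x3 uint8, red, green, blue), "fx", "fy", "cx", "cy" (pixels), "rvec" (rotation vector, rad) and "tvec" (3), from world to camera coordinates, as OpenCV has them. Camera axes: x right, y down, z forward; pixel columns grow to the right and rows downward; lengths in mm; the calibration is good to about 2 mm. A picture is of the moment at which its call begins. There is no depth.
- ticket.finish_job(): hands the job in; it is judged then, once.
Trained networks look in a picture, given as the dict that the camera call returned (one of the last four; its "shot" number tells which), for a name from the list of things; names that differ only in an ending like _2 or _b are one class to them, and where a whole thing is asked for, a point or a joint stands for the part that bears it (a point fixed in the world has none). Each returns a list of dicts, best first, with "score" (0 to 1); they miss things now and then, are a little off and sometimes report something else, mostly with a low value. They report only what shows in the picture. A call takes as long as a camera call. They do not tell look-alikes from the thing itself.
- eyes.masks_of(picture, thing): "mask" (420x560 bool, what is visible of it) and "uv" ([column, row] in pixels, amid what is visible of it).
The state is a dict: "t": time; "qpos": joint angles; "qvel": joint speeds; "joint_torque": joint torques, N m; "position": TCP position; "orientation": TCP orientation; "force": force on the tool from outside, world axes, zero at the start; "ft_torque": the same for the moment, N m; "opening": finger opening in mm; "finger_force": force on a finger pad.
Only numpy, scipy, OpenCV 4.12 (cv2) and the standard library are available. Lean on these libraries where they do the work, as an engineer would, in place of code of your own. Each camera call takes 0.05 s, during which the arm holds its last target. There are 200 camera calls.

## Working session

There is one attempt and no reset: what is moved stays moved. The work goes in short steps, Python scripts to look and compute and a tool call to move; the robot and the scene stay as the last step left them, time stands still between calls to the robot, and variables do not carry over. Pictures are saved under pics/ and viewed, at most 14 in all, crops included, and the job is handed in when it is done.

Besides the shell and the picture viewer there is one more tool, called after "Emit:" as name([rows], argument=value, ...), one row to a line, values as JSON. carry_out: Moves the arm, as the interface text tells. Its arguments: {"type":"object","properties":{"series":{"type":"array","items":{"type":"array","items":{"type":"number"}}},"claw":{"type":"number"},"newtons":{"type":"number"}},"required":["series"]}

```bash
mkdir -p pics; cat > h.py <<'E'
import numpy as np, cv2
from workcell import monitor, eyes, ticket
def snap(n,save=None):
    p=eyes.snapshot(n)
    if save: cv2.imwrite('pics/'+save,p['img'][:,:,::-1])
    return p
def ray(p,uv,z):
    R=cv2.Rodrigues(np.array(p['rvec'],float))[0]; t=np.array(p['tvec'],float).ravel()
    d=R.T@np.array([(uv[0]-p['cx'])/p['fx'],(uv[1]-p['cy'])/p['fy'],1]); c=-R.T@t
    return c+d*(z-c[2])/d[2]
def proj(p,X):
    K=np.array([[p['fx'],0,p['cx']],[0,p['fy'],p['cy']],[0,0,1.]])
    return cv2.projectPoints(np.array(X,float).reshape(-1,1,3),np.array(p['rvec'],float),np.array(p['tvec'],float),K,None)[0].reshape(-1,2)
E
python3 - <<'E'
from h import *
s=monitor.get_state(); print(s)
a=snap('scene','s0.png'); b=snap('top','t0.png')
for p,n in((a,'scene'),(b,'top')):
    R=cv2.Rodrigues(np.array(p['rvec'],float))[0]; print(n,'cam',-R.T@np.array(p['tvec'],float).ravel(),p['fx'])
    for th in('carrier1_mid','reader','key1_top','reagent','flask'):
        for d in eyes.masks_of(p,th): print(n,th,round(d['score'],2),np.round(d['uv'],1),d['mask'].sum(),np.round(ray(p,d['uv'],36),0))
E
```

```text
{'t': 0.0, 'qpos': array([-1.34399563e+00,  3.20287936e-01,  1.56566809e+00,  3.88914799e-06,
        1.25741851e+00, -2.00394066e-02]), 'qvel': array([ 1.02598826e-03,  2.48471277e-04,  1.23878123e-03,  2.77419280e-05,
        1.32742769e-03, -2.56542788e-04]), 'joint_torque': array([ 1.11251025e-03, -4.15518951e+01, -2.34158903e+01,  2.36749693e-04,
        8.13629682e-03,  6.57354789e-06]), 'position': array([ 140.36817296, -557.1090672 ,  230.48879224]), 'orientation': array([-3.13981120e+00, -3.94024051e-05,  2.46838870e-01]), 'force': array([-0.22936982,  0.27097591, -0.4707061 ]), 'ft_torque': array([-0.03363205, -0.01260004,  0.00475612]), 'finger_force': 0.0, 'opening': 85.58116971463352}
scene cam [1262.24083347  717.92320754 1171.13148786] 486.2868901048777
scene carrier1_mid 0.65 [376.9 235.9] 226 [423. 279.  36.]
scene carrier1_mid 0.24 [324.1 299.3] 856 [697. 310.  36.]
scene reader 0.87 [273.2 214.5] 6345 [579.  -3.  36.]
scene key1_top 0.58 [271.3 216.9] 6175 [590.  -0.  36.]
scene reagent 0.7 [179.1 186.3] 605 [ 707. -311.   36.]
scene flask 0.83 [323.1 304.3] 826 [710. 318.  36.]
scene flask 0.31 [183.  185.1] 649 [ 694. -306.   36.]
top cam [ 413.52523799   12.49192734 1312.96763213] 478.67023536158825
top carrier1_mid 0.52 [201.6 277.6] 294 [406. 253.  36.]
top reader 0.81 [303.4 220.2] 10056 [552. -21.  36.]
top key1_top 0.53 [420.7 220.6] 52 [ 543. -333.   36.]
top reagent 0.78 [405.  160.9] 621 [ 707. -301.   36.]
top reagent 0.63 [305.7 220. ] 9980 [552. -27.  36.]
top flask 0.63 [185.7 169.9] 681 [699. 297.  36.]
top flask 0.17 [304.5 219.2] 9943 [555. -24.  36.]
```

```bash
python3 -c "
import cv2
for n in('s0','t0'):
    i=cv2.imread(f'pics/{n}.png'); cv2.imwrite(f'pics/{n}b.png',cv2.resize(i,(800,600),interpolation=cv2.INTER_CUBIC))"
```

```text
(no output)
```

View pics/s0b.png

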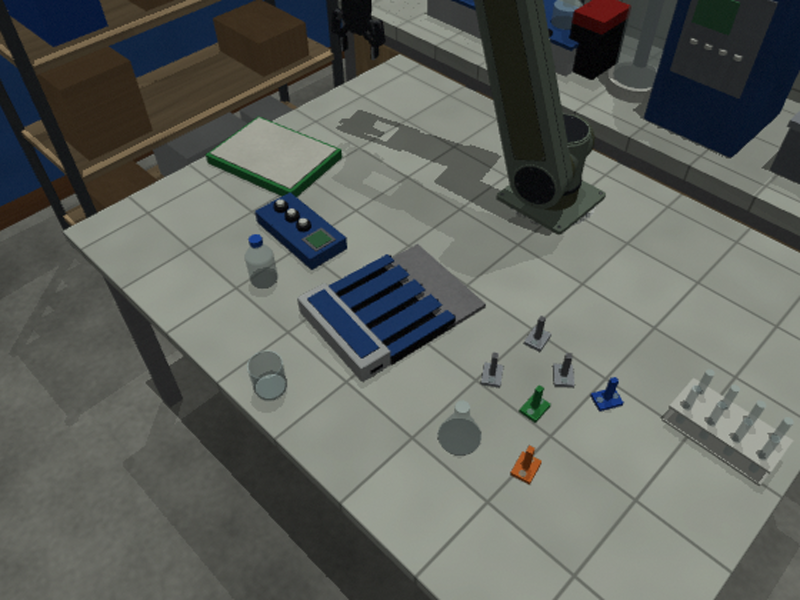

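View pics/t0b.png

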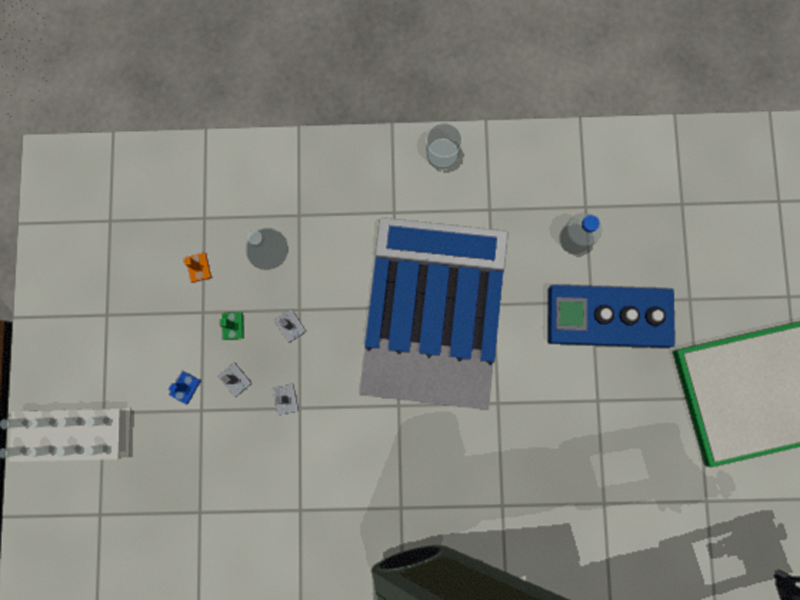

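The scene image shows three grey carriers at 800-px positions (538,330), (492,370) and (565,370). In the top view they are at (290,325), (235,378) and (286,400). The blue, green and orange look-alikes are nearby. The reader is centred and the control unit is to its right, with the display on its left end. I'll zoom in on these.

```bash
python3 -c "
import cv2,numpy as np
s=cv2.imread('pics/s0.png');t=cv2.imread('pics/t0.png')
def c(i,x0,y0,w,h,k):
    return cv2.resize(i[y0:y0+h,x0:x0+w],(w*k,h*k),interpolation=cv2.INTER_CUBIC)
# carriers
a=c(t,150,210,70,90,5);b=c(s,330,215,90,60,5)
A=np.zeros((450,800,3),np.uint8);A[:450,:350]=a;A[:300,350:800]=b
cv2.imwrite('pics/c0.png',A)
a=c(t,245,145,120,145,4);B=np.zeros((600,800,3),np.uint8);B[:580,:480]=a
b=c(t,380,195,100,55,3);B[:165,490:790]=b
cv2.imwrite('pics/r0.png',B)
"
```

```text
(no output)
```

View pics/c0.png

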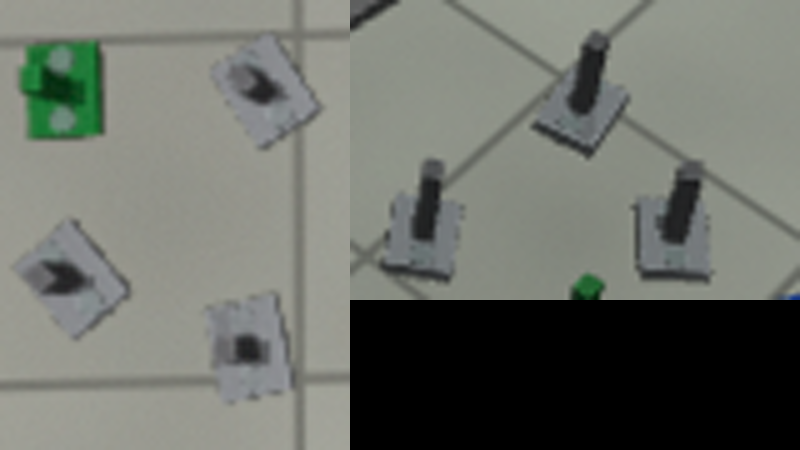

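View pics/r0.png

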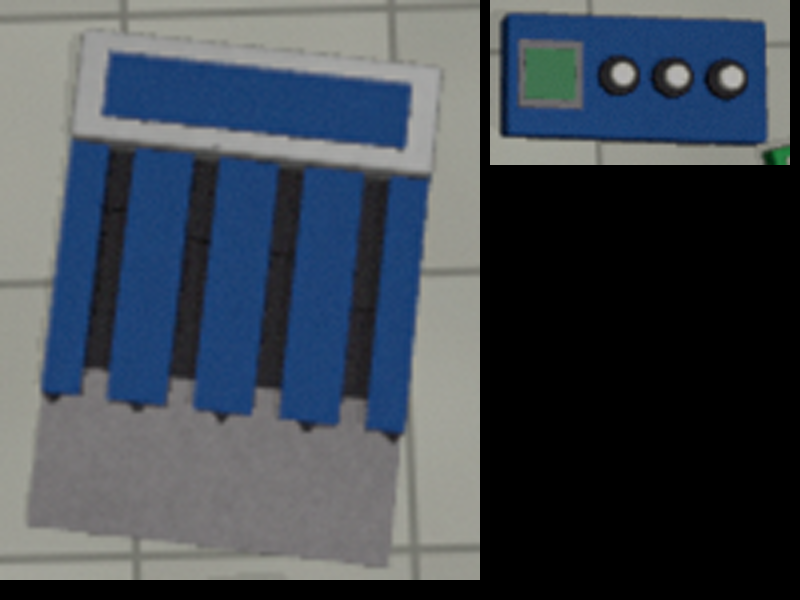

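```bash
cat > fit.py <<'E'
from h import *
from scipy.optimize import least_squares as LS
s=snap('scene');t=snap('top')
def up(a,k,ox,oy): return (np.array(a,float)+.5)/k-.5+np.array([ox,oy])
def pose(q,L): 
    c,n=np.cos(q[2]),np.sin(q[2]); L=np.array(L,float)
    return np.c_[q[0]+c*L[:,0]-n*L[:,1], q[1]+n*L[:,0]+c*L[:,1], L[:,2]]
# reader
uv=up([(83,390),(109,400),(168,402),(195,408),(253,412),(281,419),(340,425),(367,431),(28,525),(387,567),(430,175),(73,138)],4,245,145)
uv[:8,1]=up([(0,394),(0,402),(0,403),(0,411),(0,413),(0,420),(0,423),(0,430)],4,245,145)[:,1]
L=[(0,y+d,32) for y in(87,29,-29,-87) for d in(9,-9)]+[(-90,122,12),(-90,-122,12),(172,-122,50),(172,122,50)]
r=LS(lambda q:(proj(t,pose(q,L))-uv).ravel(),[480,-20,-.1],x_scale=[10,10,.1],loss='soft_l1')
print('reader',r.x,np.round((proj(t,pose(r.x,L))-uv),1).tolist())
# keys
k=up([(623,74),(677,76),(732,77)],3,380,195)-np.array([490/3,0])
print('keys',[np.round(ray(t,u,62),1) for u in k])
C={'A':([(212,72),(265,148),(322,107),(267,33)],(241,76),[(395,193),(463,207),(455,272),(385,265)],(432,167)),
'B':([(72,218),(130,290),(75,338),(12,268)],(33,271),[(640,197),(710,203),(710,270),(640,270)],(690,168)),
'C':([(278,292),(292,388),(230,403),(205,307)],(218,347),[(570,65),(630,98),(593,148),(535,120)],(597,40))}
F=[(x,y,10) for x,y in((26,20),(-26,20),(-26,-20),(26,-20))]+[(0,0,72)]
for n,(a,ha,b,hb) in C.items():
    ua=up(a+[ha],5,150,210); ub=up(hb,5,330-70,215)
    u=ray(t,ua[0],10);v=ray(t,ua[1],10);d=u-v
    def f(q): 
        e=proj(t,pose(q,F))-ua
        # corner order may be mirrored: match as set
        P=proj(t,pose(q,F))[:4]; m=[P[np.argmin(((P-c)**2).sum(1))]-c for c in ua[:4]]
        return np.r_[np.ravel(m),e[4],proj(s,pose(q,F[4:]))[0]-ub]
    c0=np.mean([ray(t,x,10) for x in ua[:4]],0)
    q=LS(f,[c0[0],c0[1],np.arctan2(d[1],d[0])],x_scale=[10,10,.1])
    print(n,q.x,np.round(q.fun,1))
E
python3 fit.py
```

```text
reader [ 4.79136319e+02 -1.09044271e+01 -1.38444900e-01] [[-0.5, 0.5], [-0.3, -0.8], [-0.2, 0.6], [-0.3, -0.6], [0.1, 0.6], [-0.1, -0.4], [0.1, 0.6], [0.1, -0.4], [0.1, 0.3], [0.7, 0.3], [1.0, -0.1], [-0.4, -0.7]]
keys [array([ 543.1, -334.9,   62. ]), array([ 540.1, -381.4,   62. ]), array([ 538. , -428.9,   62. ])]
A [542.59998797 255.1700558    0.60946652] [-0.7  0.1 -0.4  0.1  0.1 -0.4  0.2 -0.7  0.5  0.3  0.2 -0.9]
B [442.73872056 361.51364239   0.70020196] [-0.7 -0.3 -0.1 -0.3 -0.4 -0.1  0.  -0.5  1.2  0.8  0.3 -0.4]
C [4.02838491e+02 2.64521810e+02 1.97290398e-01] [-0.5 -0.2  0.5 -0.4 -1.6 -0.1 -0.4  0.1  1.5  0.3 -0.2 -0.7]
```

```bash
cat >> h.py <<'E'
def go(x,y,z,yaw,yaw_now=None):
    s=monitor.get_state(); p=s['position']; o=s['orientation']
    d=np.array([x,y,z])-p; c,n=np.cos(yaw),np.sin(yaw)
    dr=(yaw-o[2]+np.pi/2)%np.pi-np.pi/2
    print('t',round(s['t'],1),'pos',p.round(1),'ori',o.round(3),'F',s['force'].round(1),'| rz',round(-dr,3),'then cm dx %.2f dy %.2f dz %.2f'%((c*d[0]+n*d[1])/10,(n*d[0]-c*d[1])/10,-d[2]/10))
RD=np.array([479.1,-10.9,-.138])
def rd(x,y): 
    c,n=np.cos(RD[2]),np.sin(RD[2]); return RD[0]+c*x-n*y, RD[1]+n*x+c*y
E
python3 -c "
from h import *
go(542.6,255.2,130,2.18)"
```

```text
t 0.7 pos [ 140.5 -557.6  231.4] ori [3.141 0.    0.247] F [ 0.1 -0.  -0.1] | rz 1.208 then cm dx 43.65 dy 79.49 dz 10.14
```

Emit:
carry_out([
  [0,0,0,0,0,-0.12],
  [0,0,0,0,0,-0.12],
  [0,0,0,0,0,-0.12],
  [0,0,0,0,0,-0.12],
  [0,0,0,0,0,-0.12],
  [0,0,0,0,0,-0.12],
  [0,0,0,0,0,-0.12],
  [0,0,0,0,0,-0.12],
  [0,0,0,0,0,-0.12],
  [0,0,0,0,0,-0.12],
  [0,0,0,0,0,-0.12],
  [0,0,0,0,0,-0.12],
  [0,0,0,0,0,-0.12],
  [0,0,0,0,0,-0.12],
  [0,0,0,0,0,-0.12],
  [0,0,0,0,0,-0.12],
  [0,0,0,0,0,-0.01],
], claw=4.0, newtons=40)

```text
t: 2.12
position: [140.5, -557.6, 231.4]
orientation: [-3.142, 0.0, 2.179]
force: [-1.0, -0.4, 0.6]
opening: 40.1
finger_force: 0.0
```

Emit:
carry_out([
  [1.25,2.27,0,0,0,0],
  [1.25,2.27,0,0,0,0],
  [1.25,2.27,0,0,0,0],
  [1.25,2.27,0,0,0,0],
  [1.25,2.27,0,0,0,0],
  [1.25,2.27,0,0,0,0],
  [1.25,2.27,0,0,0,0],
  [1.25,2.27,0,0,0,0],
  [1.25,2.27,0,0,0,0],
  [1.25,2.27,0,0,0,0],
  [1.25,2.27,0,0,0,0],
  [1.25,2.27,0,0,0,0],
  [1.25,2.27,0,0,0,0],
  [1.25,2.27,0,0,0,0],
  [1.25,2.27,0,0,0,0],
  [1.25,2.27,0,0,0,0],
  [1.25,2.27,0,0,0,0],
  [1.25,2.27,0,0,0,0],
  [1.25,2.27,0,0,0,0],
  [1.25,2.27,0,0,0,0],
])

```text
t: 3.78
position: [371.6, -92.3, 231.6]
orientation: [3.141, 0.001, 2.174]
force: [1.0, -0.4, 0.4]
opening: 40.1
finger_force: 0.0
```

Emit:
carry_out([
  [1.24,2.27,0,0,0,0],
  [1.24,2.27,0,0,0,0],
  [1.24,2.27,0,0,0,0],
  [1.24,2.27,0,0,0,0],
  [1.24,2.27,0,0,0,0],
  [1.24,2.27,0,0,0,0],
  [1.24,2.27,0,0,0,0],
  [1.24,2.27,0,0,0,0],
  [1.24,2.27,0,0,0,0],
  [1.24,2.27,0,0,0,0],
  [1.24,2.27,0,0,0,0],
  [1.24,2.27,0,0,0,0],
  [1.24,2.27,0,0,0,0],
  [1.24,2.27,0,0,0,0],
  [1.24,2.27,0,0,0,0],
  [0,0,1.5,0,0,0],
  [0,0,2.5,0,0,0],
  [0,0,2.5,0,0,0],
  [0,0,2.0,0,0,0],
  [0,0,1.5,0,0,0],
])

```text
t: 5.45
position: [544.3, 253.0, 129.2]
orientation: [-3.139, -0.0, 2.174]
force: [-0.9, -0.5, 0.6]
opening: 40.1
finger_force: 0.0
```

```bash
python3 -c "
from h import *
go(542.6,255.2,36,2.18)
t=snap('top','t1.png');s=snap('scene','s1.png')
i=cv2.imread('pics/s1.png')[190:290,300:440];j=cv2.imread('pics/t1.png')[180:300,130:250]
A=np.zeros((500,800,3),np.uint8);A[:400,:400]=cv2.resize(j,(400,400),interpolation=2);A[:286,400:]=cv2.resize(i,(400,286),interpolation=2);cv2.imwrite('pics/v1.png',A)"
```

```text
t 5.5 pos [544.3 253.  129.2] ori [-3.139 -0.     2.174] F [-0.9 -0.5  0.6] | rz -0.006 then cm dx 0.28 dy -0.02 dz 9.32
```

View pics/v1.png

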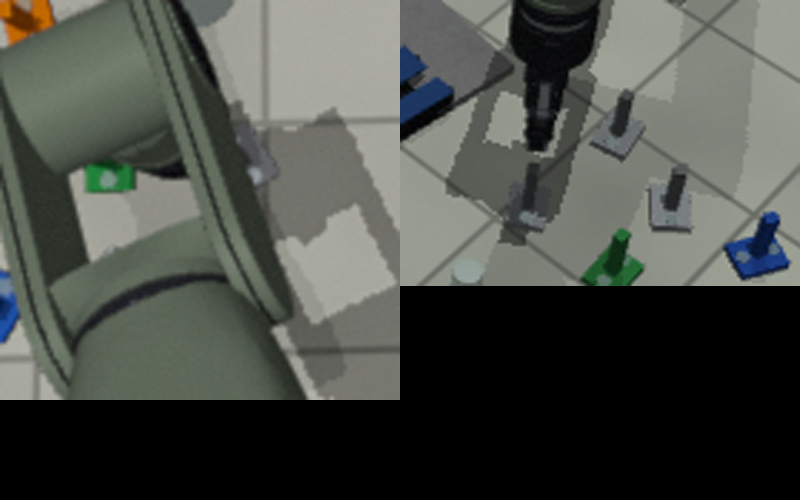

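The scene crop on the right shows the gripper above carrier A's handle at (530,170). Going down to grip.

Emit:
carry_out([
  [0.28,0,1.0,0,0,0],
  [0,0,1.5,0,0,0],
  [0,0,1.5,0,0,0],
  [0,0,1.5,0,0,0],
  [0,0,1.3,0,0,0],
  [0,0,1.0,0,0,0],
  [0,0,0.9,0,0,0],
  [0,0,0.6,0,0,0],
  [0,0,0,0,0,0],
  [0,0,0,0,0,0],
])

```text
t: 6.38
position: [543.8, 255.7, 38.5]
orientation: [3.141, 0.0, 2.177]
force: [-0.6, -0.0, 0.4]
opening: 40.1
finger_force: 0.0
```

Emit:
carry_out([
  [0,0,0,0,0,0],
  [0,0,0,0,0,0],
  [0,0,0,0,0,0],
  [0,0,0,0,0,0],
  [0,0,0,0,0,0],
  [0,0,0,0,0,0],
  [0,0,0,0,0,0],
  [0,0,0,0,0,0],
], claw=0, newtons=60)

```text
t: 7.05
position: [544.1, 255.8, 39.1]
orientation: [3.14, 0.0, 2.177]
force: [0.4, 0.1, 5.9]
opening: 13.0
finger_force: 59.0
```

```bash
python3 -c "
from h import *
go(*rd(-45,-29),150,RD[2]+np.pi/2)"
```

```text
t 7.0 pos [544.1 255.8  39.1] ori [3.14  0.    2.177] F [0.4 0.1 5.9] | rz 0.744 then cm dx -30.21 dy -7.27 dz -11.09
```

Emit:
carry_out([
  [0,0,-1,0,0,0],
  [0,0,-2,0,0,0],
  [0,0,-2,0,0,0],
  [0,0,-2,0,0,0],
  [0,0,-2,0,0,0.1],
  [0,0,-1.5,0,0,0.1],
  [0,0,-0.5,0,0,0.1],
  [0,0,0,0,0,0.1],
  [0,0,0,0,0,0.1],
  [0,0,0,0,0,0.1],
  [0,0,0,0,0,0.1],
  [0,0,0,0,0,0.045],
  [0,0,0,0,0,0],
])

```text
t: 8.13
position: [543.0, 255.4, 148.0]
orientation: [-3.14, 0.001, 1.431]
force: [0.5, -0.5, -1.5]
opening: 13.3
finger_force: 58.5
```

```bash
python3 -c "
from h import *
print(monitor.get_state()['opening'])
go(*rd(-45,-29),80,RD[2]+np.pi/2)"
```

```text
13.254352500710201
t 8.1 pos [543.  255.4 148. ] ori [-3.140e+00  1.000e-03  1.431e+00] F [ 0.5 -0.5 -1.5] | rz -0.002 then cm dx -30.15 dy -7.17 dz 6.80
```

Emit:
carry_out([
  [-1,-0.24,0,0,0,0],
  [-2.5,-0.6,0,0,0,0],
  [-2.5,-0.6,0,0,0,0],
  [-2.5,-0.6,0,0,0,0],
  [-2.5,-0.6,0,0,0,0],
  [-2.5,-0.6,0,0,0,0],
  [-2.5,-0.6,0,0,0,0],
  [-2.5,-0.6,0,0,0,0],
  [-2.5,-0.6,0,0,0,0],
  [-2.5,-0.6,0,0,0,0],
  [-2.5,-0.6,0,0,0,0],
  [-2.5,-0.6,0,0,0,0],
  [-1.15,-0.33,0,0,0,0],
  [-0.5,0,2,0,0,0],
  [0,0,2.5,0,0,0],
  [0,0,2.3,0,0,0],
  [0,0,0,0,0,0],
  [0,0,0,0,0,0],
])

```text
t: 9.63
position: [429.5, -33.3, 79.9]
orientation: [-3.139, 0.0, 1.432]
force: [0.8, 0.2, -1.1]
opening: 13.3
finger_force: 58.7
```

```bash
python3 -c "
from h import *
go(*rd(-45,-29),53,RD[2]+np.pi/2)
t=snap('top','t2.png');s=snap('scene','s2.png')
i=cv2.imread('pics/s2.png')[160:270,200:350];j=cv2.imread('pics/t2.png')[180:300,240:370]
A=np.zeros((600,800,3),np.uint8);A[:369,:400]=cv2.resize(j,(400,369),interpolation=2);A[:293,400:]=cv2.resize(i,(400,293),interpolation=2);cv2.imwrite('pics/v2.png',A)"
```

```text
t 9.6 pos [429.5 -33.3  79.9] ori [-3.139  0.     1.432] F [ 0.8  0.2 -1.1] | rz -0.001 then cm dx -0.00 dy 0.10 dz 2.69
```

View pics/v2.png

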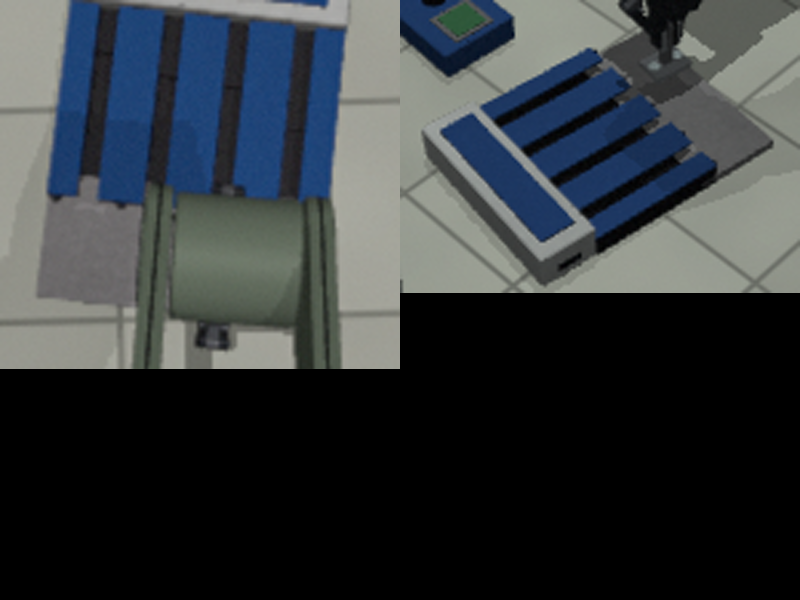

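```bash
cat > ov.py <<'E'
from h import *
import sys
# overlay: reader slots/hood edges + foot box at TCP, on scene crop
def overlay(name,x0,y0,w,h,k,TCP=None,zb=None,dr=(0,0,0),shift=(0,0)):
    s=snap('scene'); 
    im=cv2.resize(s['img'][y0:y0+h,x0:x0+w,::-1],(w*k,h*k),interpolation=2)
    def D(P,col):
        q=((proj(s,P)-[x0,y0]+.5)*k-.5); cv2.polylines(im,[np.round(q*4).astype(np.int32)],False,col,1,cv2.LINE_AA,2)
    for y in(87,29,-29,-87):
        for d in(9,-9): D([(*rd(0,y+d),32),(*rd(172,y+d),32)],(0,255,255))
    D([(*rd(-90,122),12),(*rd(-90,-122),12)],(0,255,0)); D([(*rd(0,122),32),(*rd(0,-122),32)],(0,255,0))
    if TCP is not None:
        c,n=np.cos(RD[2]),np.sin(RD[2])
        F=[(26,20),(-26,20),(-26,-20),(26,-20),(26,20)]
        for z in(zb,zb+10): D([(TCP[0]+c*a-n*b,TCP[1]+n*a+c*b,z) for a,b in F],(0,0,255))
    cv2.imwrite('pics/'+name,im)
E
python3 -c "
from ov import *
p=monitor.get_state()['position']
overlay('v3.png',255,150,100,75,8,p,p[2]-39)"
```

```text
(no output)
```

View pics/v3.png

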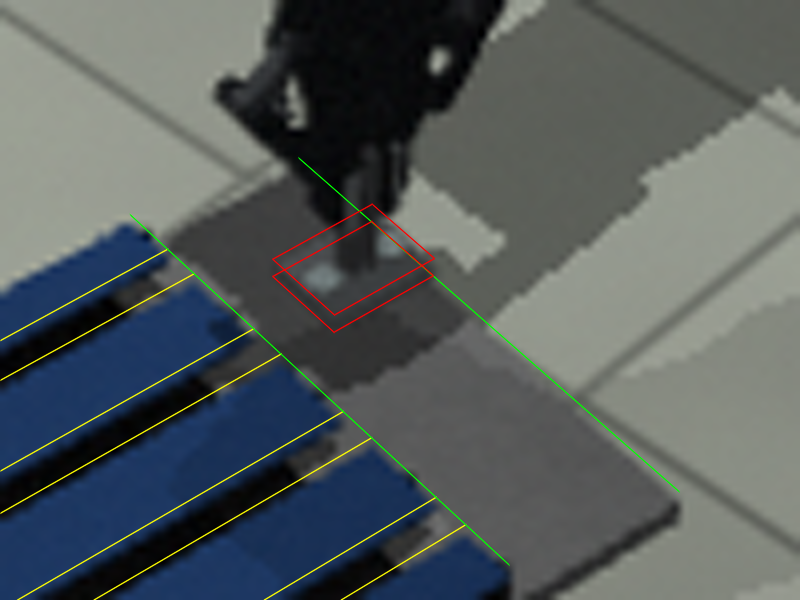

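Overlay agrees with the image within about 1.5 mm, and the carrier stands in front of lane 3. Lowering it and entering.

Emit:
carry_out([
  [0,0.1,0.8,0,0,0],
  [0,0,0.8,0,0,0],
  [0,0,0.6,0,0,0],
  [0,0,0.4,0,0,0],
  [0,0,0.2,0,0,0],
  [0,0,0,0,0,0],
  [0,0,0,0,0,0],
])

```text
t: 10.37
position: [431.8, -33.2, 52.2]
orientation: [-3.141, 0.0, 1.432]
force: [0.1, -0.2, -1.7]
opening: 13.0
finger_force: 58.9
```

Emit:
carry_out([
  [0,0.4,0,0,0,0],
  [0,0.4,0,0,0,0],
  [0,0.4,0,0,0,0],
  [0,0.4,0,0,0,0],
  [0,0.4,0,0,0,0],
  [0,0.4,0,0,0,0],
  [0,0.4,0,0,0,0],
  [0,0.4,0,0,0,0],
  [0,0,0,0,0,0],
])

```text
t: 11.12
position: [464.7, -37.8, 52.4]
orientation: [3.14, 0.0, 1.432]
force: [0.4, 0.1, -1.4]
opening: 13.0
finger_force: 58.9
```

Emit:
carry_out([
  [0,0.3,0,0,0,0],
  [0,0.3,0,0,0,0],
  [0,0.3,0,0,0,0],
  [0,0.3,0,0,0,0],
  [0,0.3,0,0,0,0],
  [0,0.3,0,0,0,0],
  [0,0.3,0,0,0,0],
  [0,0.3,0,0,0,0],
  [0,0,0,0,0,0],
])

```text
t: 11.87
position: [488.1, -41.1, 52.4]
orientation: [3.141, 0.0, 1.432]
force: [0.3, -0.5, -1.3]
opening: 13.1
finger_force: 60.8
```

```bash
python3 -c "
from ov import *
p=monitor.get_state()['position'];go(*rd(14,-29),51,RD[2]+np.pi/2)
overlay('v4.png',245,155,100,75,8,p,p[2]-39)"
```

```text
t 11.9 pos [488.1 -41.1  52.4] ori [3.141 0.    1.432] F [ 0.3 -0.5 -1.3] | rz -0.001 then cm dx -0.03 dy 0.09 dz 0.14
```

View pics/v4.png

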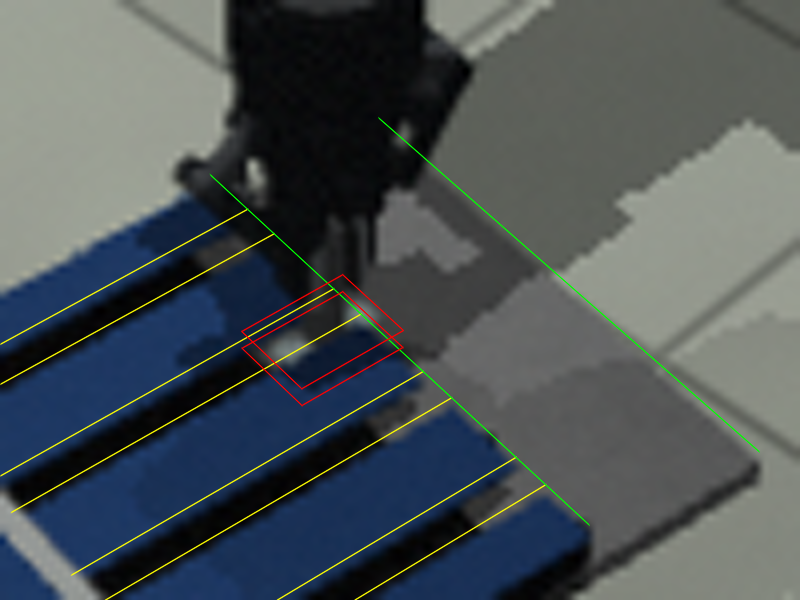

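The carrier is under the hood with its handle in slot 3. Loosening the grip and pushing with the rear finger.

Emit:
carry_out([
  [0,0,0,0,0,0],
  [0,0,0,0,0,0],
  [0,0,0,0,0,0],
  [0,0,0,0,0,0],
], claw=2.2)

```text
t: 12.25
position: [487.3, -41.0, 52.5]
orientation: [3.141, 0.0, 1.432]
force: [0.6, -1.2, -0.6]
opening: 21.9
finger_force: 0.0
```

Emit:
carry_out([
  [0,0.2,0,0,0,0],
  [0,0.2,0,0,0,0],
  [0,0.2,0,0,0,0],
  [0,0.2,0,0,0,0],
  [0,0.2,0,0,0,0],
  [0,0.2,0,0,0,0],
  [0,0.2,0,0,0,0],
  [0,0.2,0,0,0,0],
  [0,0.2,0,0,0,0],
  [0,0.2,0,0,0,0],
  [0,0.2,0,0,0,0],
  [0,0.2,0,0,0,0],
  [0,0.2,0,0,0,0],
  [0,0.2,0,0,0,0],
  [0,0.2,0,0,0,0],
])

```text
t: 13.5
position: [517.1, -45.1, 52.3]
orientation: [3.142, 0.0, 1.432]
force: [-1.5, 0.4, -0.3]
opening: 21.8
finger_force: 0.3
```

Emit:
carry_out([
  [0,0.2,0,0,0,0],
  [0,0.2,0,0,0,0],
  [0,0.2,0,0,0,0],
  [0,0.2,0,0,0,0],
  [0,0.2,0,0,0,0],
  [0,0.2,0,0,0,0],
  [0,0.2,0,0,0,0],
  [0,0.2,0,0,0,0],
])

```text
t: 14.17
position: [533.1, -47.4, 52.3]
orientation: [3.141, 0.0, 1.432]
force: [-0.5, -0.3, -0.2]
opening: 22.1
finger_force: 0.2
```

Emit:
carry_out([
  [0,0.2,0,0,0,0],
  [0,0.2,0,0,0,0],
  [0,0.2,0,0,0,0],
  [0,0.2,0,0,0,0],
])

```text
t: 14.5
position: [540.8, -48.5, 52.2]
orientation: [-3.141, 0.0, 1.432]
force: [-0.9, 0.3, -0.2]
opening: 21.9
finger_force: 0.3
```

Emit:
carry_out([
  [0,0.2,0,0,0,0],
  [0,0.2,0,0,0,0],
  [0,0.2,0,0,0,0],
])

```text
t: 14.75
position: [546.7, -49.3, 52.2]
orientation: [-3.141, 0.0, 1.432]
force: [-1.0, 0.9, -0.2]
opening: 22.2
finger_force: 0.4
```

Emit:
carry_out([
  [0,0.15,0,0,0,0],
  [0,0.15,0,0,0,0],
])

```text
t: 14.92
position: [549.9, -49.7, 52.3]
orientation: [3.141, 0.0, 1.432]
force: [-0.1, -0.5, -0.6]
opening: 21.9
finger_force: 0.4
```

Emit:
carry_out([
  [0,0.15,0,0,0,0],
  [0,0.15,0,0,0,0],
])

```text
t: 15.08
position: [553.0, -50.2, 52.4]
orientation: [3.141, 0.0, 1.432]
force: [0.3, 1.3, -0.8]
opening: 21.9
finger_force: 0.3
```

Emit:
carry_out([
  [0,0.15,0,0,0,0],
  [0,0.15,0,0,0,0],
])

```text
t: 15.25
position: [555.7, -50.5, 52.3]
orientation: [-3.142, 0.0, 1.432]
force: [-0.0, -0.3, -0.2]
opening: 22.0
finger_force: 0.2
```

```bash
python3 -c "
from ov import *
p=monitor.get_state()['position'];print(monitor.get_state()['force'],monitor.get_state()['finger_force'])
overlay('v5.png',225,155,100,75,8,p,p[2]-39)"
```

```text
[-0.02914075 -0.30443    -0.17925492] 0.24054826644714922
```

View pics/v5.png

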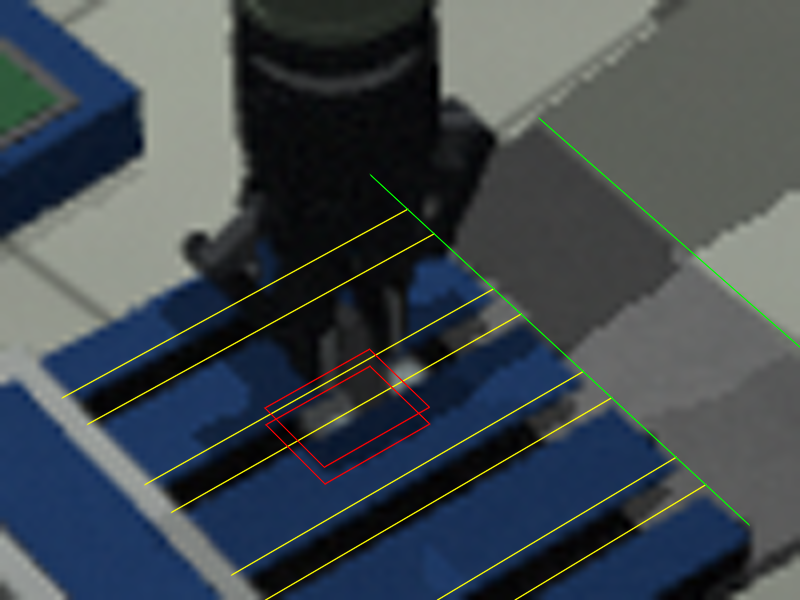

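Emit:
carry_out([
  [0,0.15,0,0,0,0],
  [0,0.15,0,0,0,0],
])

```text
t: 15.47
position: [558.3, -50.9, 52.4]
orientation: [-3.141, 0.0, 1.432]
force: [-1.8, -0.1, 2.3]
opening: 22.3
finger_force: 1.0
```

Emit:
carry_out([
  [0,0.15,0,0,0,0],
  [0,0.15,0,0,0,0],
])

```text
t: 15.63
position: [561.8, -51.4, 52.3]
orientation: [3.141, 0.0, 1.432]
force: [-1.0, 0.1, -0.3]
opening: 21.9
finger_force: 0.3
```

Emit:
carry_out([
  [0,0.15,0,0,0,0],
  [0,0.15,0,0,0,0],
])

```text
t: 15.8
position: [564.7, -51.8, 52.2]
orientation: [3.141, 0.0, 1.432]
force: [-0.8, -0.5, -0.8]
opening: 22.1
finger_force: 0.2
```

Emit:
carry_out([
  [0,0.15,0,0,0,0],
  [0,0.15,0,0,0,0],
])

```text
t: 15.97
position: [567.6, -52.2, 52.2]
orientation: [-3.142, 0.0, 1.432]
force: [-0.1, 0.3, -0.1]
opening: 22.1
finger_force: 0.2
```

Emit:
carry_out([
  [0,0.15,0,0,0,0],
  [0,0.15,0,0,0,0],
])

```text
t: 16.13
position: [570.5, -52.6, 52.2]
orientation: [-3.141, 0.0, 1.432]
force: [-1.2, 0.8, 0.0]
opening: 22.4
finger_force: 0.3
```

Emit:
carry_out([
  [0,0.15,0,0,0,0],
  [0,0.15,0,0,0,0],
])

```text
t: 16.3
position: [572.6, -52.9, 52.3]
orientation: [-3.139, 0.0, 1.432]
force: [-2.8, 1.3, 1.2]
opening: 22.2
finger_force: 1.7
```

```bash
python3 -c "
from ov import *
p=monitor.get_state()['position']; 
d=p[:2]-RD[:2];c,n=np.cos(RD[2]),np.sin(RD[2]);print('reader xy',c*d[0]+n*d[1],-n*d[0]+c*d[1])
overlay('v6.png',220,155,100,75,8,rd(c*d[0]+n*d[1]+4,-29),3)"
```

```text
reader xy 98.39790739176615 -28.757600896057134
```

View pics/v6.png

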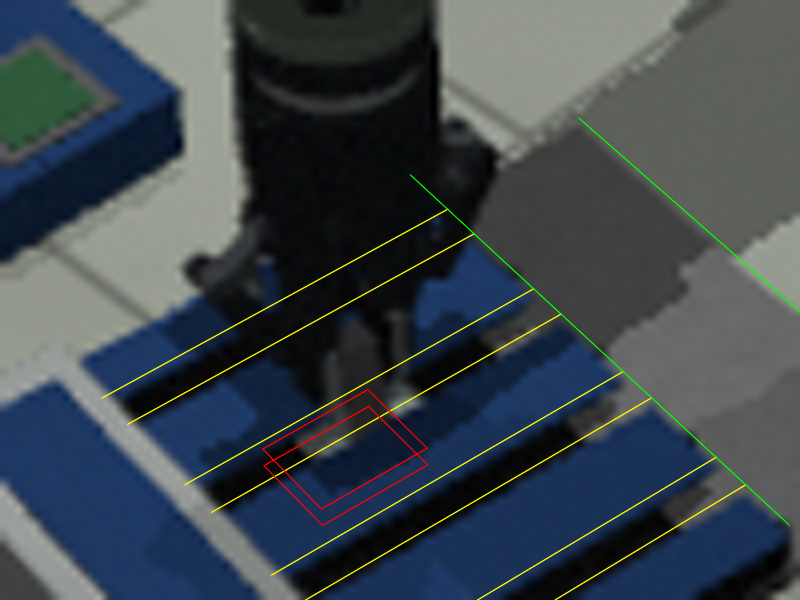

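Emit:
carry_out([
  [0,0,0,0,0,0],
  [0,0,0,0,0,0],
  [0,0,0,0,0,0],
  [0,0,0,0,0,0],
], claw=3.6)

```text
t: 16.68
position: [573.9, -53.1, 52.4]
orientation: [3.14, 0.0, 1.432]
force: [-0.3, -0.1, 0.1]
opening: 36.1
finger_force: 0.0
```

Emit:
carry_out([
  [0,0.2,0,0,0,0],
  [0,0.2,0,0,0,0],
  [0,0.2,0,0,0,0],
])

```text
t: 16.93
position: [578.8, -53.8, 52.3]
orientation: [-3.14, 0.0, 1.432]
force: [-3.1, 0.9, 3.0]
opening: 35.9
finger_force: 1.5
```

Emit:
carry_out([
  [0,0.15,0,0,0,0],
  [0,0,0,0,0,0],
])

```text
t: 17.1
position: [581.0, -54.1, 52.4]
orientation: [-3.141, 0.0, 1.432]
force: [-2.8, 0.3, 1.7]
opening: 35.4
finger_force: 1.5
```

The push is now tipping the carrier against the recess wall, since the force stays at 3 N. Backing off and checking.

Emit:
carry_out([
  [0,-0.3,0,0,0,0],
  [0,-0.3,0,0,0,0],
  [0,-0.3,0,0,0,0],
  [0,-0.3,0,0,0,0],
  [0,0,0,0,0,0],
  [0,0,0,0,0,0],
])

```text
t: 17.6
position: [569.0, -52.4, 52.4]
orientation: [3.141, 0.0, 1.432]
force: [0.3, 0.5, 0.9]
opening: 36.2
finger_force: 0.0
```

Emit:
carry_out([
  [0,0,-1,0,0,0],
  [0,0,-2,0,0,0],
  [0,0,-2.5,0,0,0],
  [0,0,-2.5,0,0,0],
  [0,0,-1,0,0,0],
  [2.5,0,0,0,0,0],
  [2.5,0,0,0,0,0],
  [2.5,0,0,0,0,0],
  [2.5,0,0,0,0,0],
  [2.5,0,0,0,0,0],
  [2.5,0,0,0,0,0],
  [2.5,0,0,0,0,0],
  [2.5,0,0,0,0,0],
  [2.5,0,0,0,0,0],
])

```text
t: 18.77
position: [600.1, 171.7, 142.2]
orientation: [-3.142, 0.0, 1.432]
force: [0.4, 0.1, -0.5]
opening: 36.0
finger_force: 0.0
```

```bash
python3 -c "
from ov import *
overlay('v7.png',220,155,100,75,8,rd(93,-29),3)
go(402.8,264.5,130,.197+np.pi/2)
t=snap('top','t3.png')
for p in (t,snap('scene')):
  for d in eyes.masks_of(p,'carrier1_mid'): print(round(d['score'],2),np.round(d['uv'],1),d['mask'].sum(),ray(p,d['uv'],20).round())"
```

```text
t 18.8 pos [600.9 176.3 142.1] ori [ 3.141 -0.004  1.434] F [ 1.6  3.9 -0.1] | rz -0.334 then cm dx 12.53 dy -17.70 dz 1.21
0.63 [377.9 236.8] 221 [412. 277.  20.]
```

View pics/v7.png

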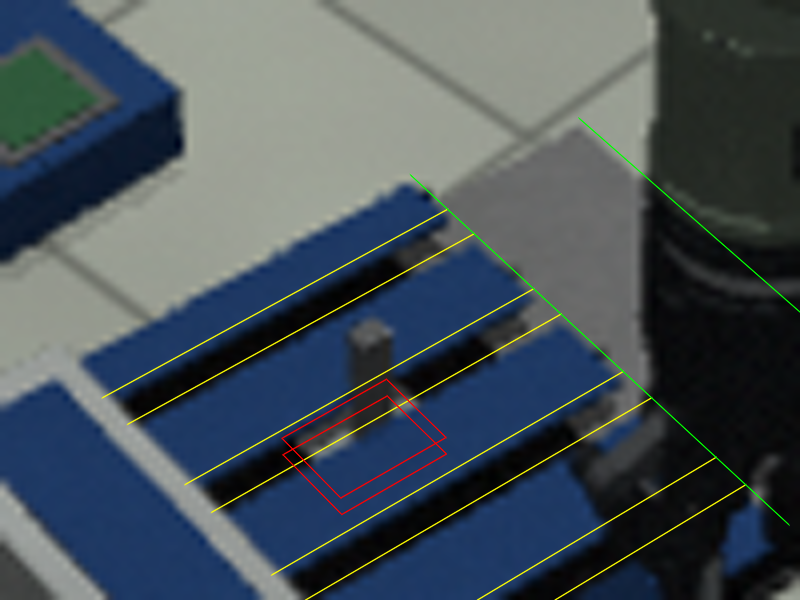

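```bash
cat >> h.py <<'E'
def onlane(p,uv,y):
    for z in np.arange(60,100,.5):
        X=ray(p,uv,z);d=X[:2]-RD[:2];c,n=np.cos(RD[2]),np.sin(RD[2])
        if -n*d[0]+c*d[1]>=y if False else abs(-n*d[0]+c*d[1]-y)<.6: print('z',z,'rx',(c*d[0]+n*d[1]).round(1),'ry',(-n*d[0]+c*d[1]).round(1))
E
python3 -c "
from h import *
p=snap('scene')
onlane(p,(266.2,195.8),-29)
t=cv2.imread('pics/t3.png')[170:260,260:360];cv2.imwrite('pics/v8.png',cv2.resize(t,(640,576),interpolation=2))
for z in(75,84): print(proj(snap('top'),[(*rd(93,-29),z)]))
"
```

```text
z 70.5 rx 85.8 ry -29.3
z 71.0 rx 86.1 ry -28.9
z 71.5 rx 86.3 ry -28.5
[[315.78553673 212.46500695]]
[[315.95361295 212.03128835]]
```

View pics/v8.png

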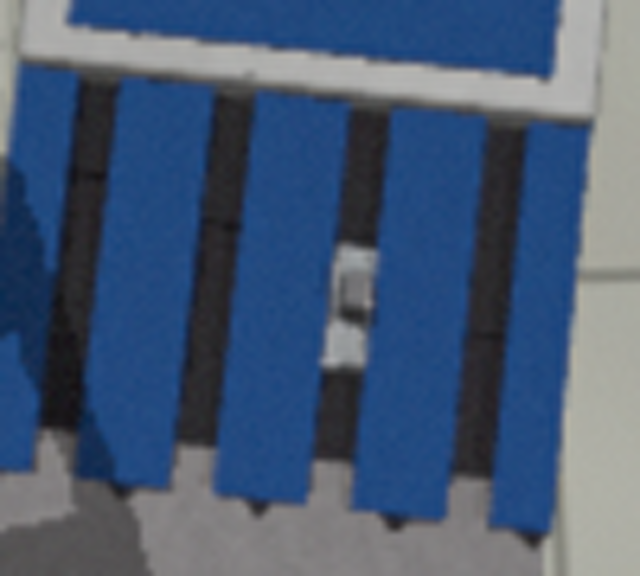

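Carrier A stands flat in lane 3, with its foot's far end at the dark line (350,245). Lanes 1, 2 and 4 show the same line at (88,175), (220,222) and (487,333), which marks each recess's far edge. Picture difference will tell whether B and C have been knocked.

Emit:
carry_out([
  [0,0,0,0,0,-0.11],
  [0,0,0,0,0,-0.11],
  [0,0,0,0,0,-0.114],
  [0,0,0,0,0,0],
  [0,0,0,0,0,0],
])

```text
t: 19.58
position: [600.1, 169.7, 142.4]
orientation: [3.142, 0.0, 1.762]
force: [0.8, -0.1, 0.3]
opening: 36.0
finger_force: 0.0
```

```bash
cat >> h.py <<'E'
def changed(cs):
    for v,f in(('scene','s0.png'),('top','t0.png')):
        p=snap(v); o=cv2.imread('pics/'+f)[:,:,::-1]
        for n,(x,y) in cs.items():
            u,w=proj(p,[(x,y,20)])[0].astype(int); a=slice(w-14,w+15),slice(u-14,u+15)
            d=np.abs(p['img'][a].astype(int)-o[a]).max(2); print(v,n,'changed px',(d>40).sum(),'mean diff',d.mean().round(1))
E
python3 -c "
from h import *
changed({'B':(442.7,361.5),'C':(402.8,264.5)})
go(402.8,264.5,36,.197+np.pi/2)"
```

```text
scene B changed px 0 mean diff 8.6
scene C changed px 0 mean diff 7.8
top B changed px 0 mean diff 10.4
top C changed px 582 mean diff 45.8
t 19.7 pos [600.1 170.  142.4] ori [3.142 0.    1.763] F [-0.8 -0.4  0.4] | rz -0.005 then cm dx 13.13 dy -17.50 dz 10.64
```

Emit:
carry_out([
  [1.31,-1.75,0,0,0,0],
  [1.31,-1.75,0,0,0,0],
  [1.31,-1.75,0,0,0,0],
  [1.31,-1.75,0,0,0,0],
  [1.31,-1.75,0,0,0,0],
  [1.31,-1.75,0,0,0,0],
  [1.31,-1.75,0,0,0,0],
  [1.31,-1.75,0,0,0,0],
  [1.31,-1.75,0,0,0,0],
  [1.34,-1.75,0,0,0,0],
  [0,0,1,0,0,0],
  [0,0,1.5,0,0,0],
  [0,0,0,0,0,0],
  [0,0,0,0,0,0],
], claw=4.0)

```text
t: 20.85
position: [402.7, 265.1, 117.1]
orientation: [-3.14, 0.001, 1.765]
force: [0.9, -0.2, 0.5]
opening: 40.0
finger_force: 0.0
```

```bash
python3 -c "
from h import *
go(402.8,264.5,36,.197+np.pi/2)"
```

```text
t 20.9 pos [402.7 265.1 117.1] ori [-3.140e+00  1.000e-03  1.765e+00] F [ 0.9 -0.2  0.5] | rz -0.003 then cm dx -0.06 dy 0.00 dz 8.11
```

Emit:
carry_out([
  [-0.06,0,1.5,0,0,0],
  [0,0,1.5,0,0,0],
  [0,0,1.5,0,0,0],
  [0,0,1.3,0,0,0],
  [0,0,1.0,0,0,0],
  [0,0,0.7,0,0,0],
  [0,0,0.4,0,0,0],
  [0,0,0,0,0,0],
  [0,0,0,0,0,0],
])

```text
t: 21.6
position: [403.6, 264.9, 38.7]
orientation: [3.141, -0.0, 1.765]
force: [-0.1, -1.4, -0.4]
opening: 39.8
finger_force: 0.0
```

Emit:
carry_out([
  [0,0,0,0,0,0],
  [0,0,0,0,0,0],
  [0,0,0,0,0,0],
  [0,0,0,0,0,0],
  [0,0,0,0,0,0],
  [0,0,0,0,0,0],
  [0,0,0,0,0,0],
  [0,0,0,0,0,0],
], claw=0, newtons=60)

```text
t: 22.27
position: [403.7, 265.1, 39.0]
orientation: [3.14, -0.0, 1.766]
force: [0.3, -0.6, 5.3]
opening: 13.2
finger_force: 59.1
```

Emit:
carry_out([
  [0,0,-1,0,0,0],
  [0,0,-2,0,0,0],
  [0,0,-2,0,0,0],
  [0,0,-2,0,0,0],
  [0,0,-2,0,0,0.1],
  [0,0,-1.5,0,0,0.1],
  [0,0,-0.5,0,0,0.1],
  [0,0,0,0,0,0.035],
  [0,0,0,0,0,0],
  [0,0,0,0,0,0],
])

```text
t: 23.1
position: [402.5, 264.4, 147.7]
orientation: [-3.14, 0.001, 1.432]
force: [-0.1, 0.1, -0.7]
opening: 13.0
finger_force: 58.7
```

```bash
python3 -c "
from h import *
go(*rd(-45,29),53,RD[2]+np.pi/2)"
```

```text
t 23.1 pos [402.5 264.4 147.7] ori [-3.140e+00  1.000e-03  1.432e+00] F [-0.1  0.1 -0.7] | rz -0.001 then cm dx -23.32 dy 6.87 dz 9.47
```

Emit:
carry_out([
  [-2.33,0.68,0,0,0,0],
  [-2.33,0.68,0,0,0,0],
  [-2.33,0.68,0,0,0,0],
  [-2.33,0.68,0,0,0,0],
  [-2.33,0.68,0,0,0,0],
  [-2.33,0.68,0,0,0,0],
  [-2.33,0.68,0,0,0,0],
  [-2.33,0.68,0,0,0,0],
  [-2.33,0.68,0,0,0,0],
  [-2.35,0.73,0,0,0,0],
  [0,0,1.5,0,0,0],
  [0,0,2.5,0,0,0],
  [0,0,2,0,0,0],
  [0,0,1,0,0,0],
  [0,0,0,0,0,0],
  [0,0,0,0,0,0],
])

```text
t: 24.43
position: [437.9, 24.3, 77.7]
orientation: [-3.139, 0.0, 1.431]
force: [-0.0, 0.2, -2.0]
opening: 12.6
finger_force: 58.6
```

```bash
python3 -c "
from ov import *
p=monitor.get_state()['position']
go(*rd(-45,29),52.2,RD[2]+np.pi/2)
overlay('v9.png',265,165,100,75,8,p,p[2]-39)"
```

```text
t 24.4 pos [437.9  24.3  77.7] ori [-3.139  0.     1.431] F [-0.   0.2 -2. ] | rz -0.001 then cm dx -0.02 dy 0.07 dz 2.55
```

View pics/v9.png

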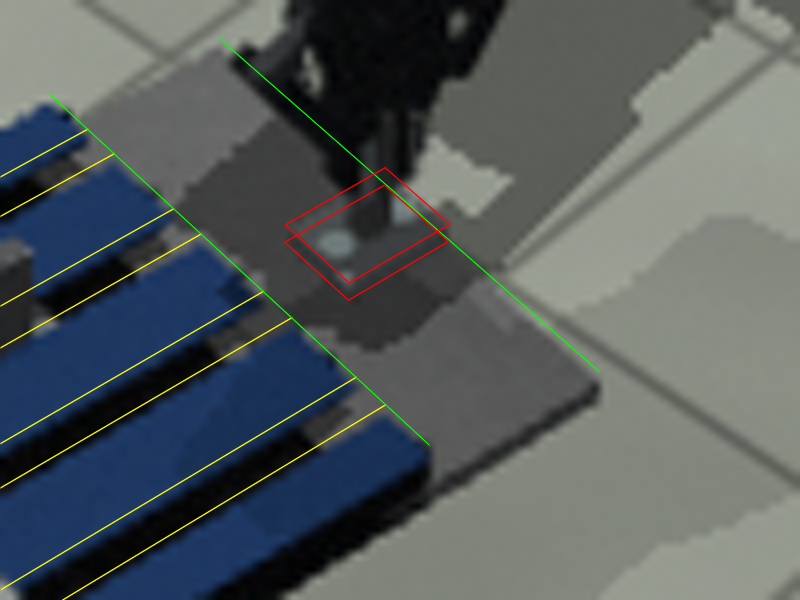

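Spots at (335,242) and (405,210) are centred in the predicted foot, so the carrier lines up with lane 2.

Emit:
carry_out([
  [0,0.07,0.8,0,0,0],
  [0,0,0.8,0,0,0],
  [0,0,0.5,0,0,0],
  [0,0,0.3,0,0,0],
  [0,0,0.15,0,0,0],
  [0,0,0,0,0,0],
  [0,0,0,0,0,0],
])

```text
t: 25.07
position: [439.2, 24.2, 52.8]
orientation: [3.141, 0.0, 1.431]
force: [-0.2, 0.6, -2.0]
opening: 13.3
finger_force: 58.9
```

Emit:
carry_out([
  [0,0.4,0,0,0,0],
  [0,0.4,0,0,0,0],
  [0,0.4,0,0,0,0],
  [0,0.4,0,0,0,0],
  [0,0.4,0,0,0,0],
  [0,0.4,0,0,0,0],
  [0,0.4,0,0,0,0],
  [0,0.4,0,0,0,0],
  [0,0,0,0,0,0],
])

```text
t: 25.82
position: [471.9, 19.6, 52.9]
orientation: [3.14, -0.0, 1.431]
force: [-0.5, -0.4, -2.8]
opening: 13.0
finger_force: 58.9
```

Emit:
carry_out([
  [0,0.3,0,0,0,0],
  [0,0.3,0,0,0,0],
  [0,0.3,0,0,0,0],
  [0,0.3,0,0,0,0],
  [0,0.3,0,0,0,0],
  [0,0.3,0,0,0,0],
  [0,0.3,0,0,0,0],
  [0,0.3,0,0,0,0],
  [0,0,0,0,0,0],
])

```text
t: 26.57
position: [495.4, 16.3, 52.9]
orientation: [3.141, -0.0, 1.431]
force: [0.3, 0.3, -1.6]
opening: 12.8
finger_force: 58.9
```

Emit:
carry_out([
  [0,0,0,0,0,0],
  [0,0,0,0,0,0],
  [0,0,0,0,0,0],
  [0,0,0,0,0,0],
], claw=2.2)

```text
t: 26.9
position: [494.5, 16.4, 52.9]
orientation: [3.141, 0.0, 1.431]
force: [0.2, 0.3, -0.5]
opening: 21.8
finger_force: 0.0
```

```bash
cat >> h.py <<'E'
def tcp():
    s=monitor.get_state();d=s['position'][:2]-RD[:2];c,n=np.cos(RD[2]),np.sin(RD[2])
    print('t',s['t'],'rx',(c*d[0]+n*d[1]).round(1),'ry',(-n*d[0]+c*d[1]).round(1),'z',s['position'][2].round(1),s['opening'])
E
python3 -c "
from h import *
tcp()"
```

```text
t 26.9 rx 11.5 ry 29.1 z 52.9 21.75463886286393
```

Emit:
carry_out([
  [0,0.25,0,0,0,0],
  [0,0.25,0,0,0,0],
  [0,0.25,0,0,0,0],
  [0,0.25,0,0,0,0],
  [0,0.25,0,0,0,0],
  [0,0.25,0,0,0,0],
  [0,0.25,0,0,0,0],
  [0,0.25,0,0,0,0],
  [0,0.25,0,0,0,0],
  [0,0.25,0,0,0,0],
  [0,0.25,0,0,0,0],
  [0,0.25,0,0,0,0],
  [0,0.25,0,0,0,0],
  [0,0.25,0,0,0,0],
  [0,0.25,0,0,0,0],
  [0,0.25,0,0,0,0],
  [0,0.25,0,0,0,0],
  [0,0.25,0,0,0,0],
  [0,0.25,0,0,0,0],
  [0,0.25,0,0,0,0],
])

```text
t: 28.57
position: [544.4, 9.3, 52.8]
orientation: [3.141, 0.0, 1.431]
force: [-0.7, -1.0, 0.7]
opening: 21.9
finger_force: 0.1
```

Emit:
carry_out([
  [0,0.2,0,0,0,0],
  [0,0.2,0,0,0,0],
  [0,0.2,0,0,0,0],
  [0,0.2,0,0,0,0],
  [0,0.2,0,0,0,0],
  [0,0.2,0,0,0,0],
  [0,0.2,0,0,0,0],
  [0,0.2,0,0,0,0],
])

```text
t: 29.23
position: [559.9, 7.1, 52.7]
orientation: [-3.141, 0.0, 1.431]
force: [-1.6, -0.1, -0.2]
opening: 22.0
finger_force: 0.5
```

Emit:
carry_out([
  [0,0.15,0,0,0,0],
  [0,0.15,0,0,0,0],
  [0,0.15,0,0,0,0],
])

```text
t: 29.48
position: [564.8, 6.5, 52.9]
orientation: [3.141, 0.0, 1.431]
force: [-0.6, 0.3, -0.5]
opening: 22.2
finger_force: 0.3
```

Emit:
carry_out([
  [0,0.15,0,0,0,0],
  [0,0.15,0,0,0,0],
])

```text
t: 29.65
position: [567.5, 6.1, 52.9]
orientation: [3.141, 0.0, 1.431]
force: [-1.5, 0.4, -0.1]
opening: 22.2
finger_force: 0.3
```

Emit:
carry_out([
  [0,0.15,0,0,0,0],
  [0,0.15,0,0,0,0],
])

```text
t: 29.82
position: [570.5, 5.7, 52.8]
orientation: [3.142, 0.0, 1.431]
force: [-0.6, 0.0, -0.3]
opening: 22.2
finger_force: 0.3
```

```bash
python3 -c "
from h import *
tcp()"
```

```text
t 29.8167 rx 88.2 ry 29.0 z 52.8 22.163364853421864
```

Emit:
carry_out([
  [0,0.15,0,0,0,0],
  [0,0.15,0,0,0,0],
])

```text
t: 29.98
position: [573.4, 5.3, 52.8]
orientation: [3.142, 0.0, 1.431]
force: [-0.6, -0.1, 0.3]
opening: 21.7
finger_force: 0.3
```

Emit:
carry_out([
  [0,0.15,0,0,0,0],
  [0,0.15,0,0,0,0],
])

```text
t: 30.15
position: [576.4, 4.8, 52.8]
orientation: [-3.142, 0.0, 1.431]
force: [-1.0, -0.4, -0.2]
opening: 22.2
finger_force: 0.3
```

Emit:
carry_out([
  [0,0.15,0,0,0,0],
  [0,0.15,0,0,0,0],
])

```text
t: 30.32
position: [579.4, 4.4, 52.8]
orientation: [3.142, 0.0, 1.431]
force: [-0.7, -0.3, -0.6]
opening: 21.8
finger_force: 0.3
```

Emit:
carry_out([
  [0,0.15,0,0,0,0],
  [0,0.15,0,0,0,0],
])

```text
t: 30.48
position: [582.3, 4.0, 52.7]
orientation: [-3.141, 0.0, 1.431]
force: [-0.7, 1.0, -0.9]
opening: 21.7
finger_force: 0.3
```

Emit:
carry_out([
  [0,0.15,0,0,0,0],
  [0,0.15,0,0,0,0],
])

```text
t: 30.65
position: [584.3, 3.7, 52.9]
orientation: [-3.139, 0.0, 1.431]
force: [-3.3, 1.6, 2.8]
opening: 21.9
finger_force: 1.8
```

Emit:
carry_out([
  [0,0.15,0,0,0,0],
  [0,0.15,0,0,0,0],
])

```text
t: 30.82
position: [587.8, 3.3, 53.0]
orientation: [-3.141, 0.0, 1.431]
force: [-4.1, 1.8, 3.4]
opening: 22.0
finger_force: 2.1
```

```bash
python3 -c "
from ov import *
tcp()
t=snap('top','t4.png');s=snap('scene','s4.png')
A=np.zeros((600,800,3),np.uint8)
A[:600,:]=cv2.resize(s['img'][155:230,225:325,::-1],(800,600),interpolation=2)
cv2.imwrite('pics/v10.png',A)"
```

```text
t 30.8167 rx 105.7 ry 29.0 z 53.0 22.03010506783902
```

Emit:
carry_out([
  [0,-0.3,0,0,0,0],
  [0,-0.3,0,0,0,0],
  [0,-0.3,0,0,0,0],
  [0,0,0,0,0,0],
  [0,0,0,0,0,0],
  [0,0,0,0,0,0],
  [0,0,0,0,0,0],
], claw=3.6)

```text
t: 31.5
position: [579.5, 4.4, 52.9]
orientation: [3.141, 0.0, 1.431]
force: [-0.6, -0.1, -0.6]
opening: 35.9
finger_force: 0.0
```

Emit:
carry_out([
  [0,0,-1,0,0,0],
  [0,0,-2,0,0,0],
  [0,0,-2.5,0,0,0],
  [0,0,-2.5,0,0,0],
  [0,0,-1,0,0,0],
  [2.5,0,0,0,0,-0.1],
  [2.5,0,0,0,0,-0.1],
  [2.5,0,0,0,0,-0.1],
  [2.5,0,0,0,0,-0.1],
  [2.5,0,0,0,0,-0.1],
  [2.5,0,0,0,0,-0.1],
  [2.5,0,0,0,0,-0.1],
  [2.5,0,0,0,0,-0.1],
  [0,0,0,0,0,-0.04],
  [0,0,0,0,0,0],
  [0,0,0,0,0,0],
  [0,0,0,0,0,0],
])

```text
t: 32.92
position: [538.9, 194.5, 142.7]
orientation: [-3.142, 0.0, 2.269]
force: [-0.1, -1.0, -0.2]
opening: 36.1
finger_force: 0.0
```

```bash
python3 -c "
from h import *
changed({'B':(442.7,361.5),'A':(542.6,255.2)})
go(442.7,361.5,38,.70+np.pi/2)
# lanes in the top view: bright foot pixels along slot centre
t=snap('top','t5.png')
for y,n in((-29,'L3'),(29,'L2')):
    g=[int(t['img'][tuple(proj(t,[(*rd(x,y),13)])[0].round().astype(int)[::-1])].mean()) for x in range(10,166,4)]
    print(n,list(zip(range(10,166,4),g)))
"
```

```text
scene B changed px 0 mean diff 6.8
scene A changed px 249 mean diff 28.9
top B changed px 372 mean diff 39.3
top A changed px 544 mean diff 52.0
t 33.0 pos [539.  194.3 142.7] ori [-3.142  0.     2.269] F [-0.1 -0.2 -0.2] | rz -0.002 then cm dx 18.99 dy 3.41 dz 10.47
L3 [(10, 127), (14, 124), (18, 125), (22, 52), (26, 41), (30, 42), (34, 49), (38, 41), (42, 44), (46, 45), (50, 43), (54, 39), (58, 46), (62, 77), (66, 146), (70, 149), (74, 151), (78, 140), (82, 44), (86, 52), (90, 115), (94, 115), (98, 112), (102, 122), (106, 147), (110, 156), (114, 92), (118, 41), (122, 41), (126, 42), (130, 38), (134, 42), (138, 42), (142, 40), (146, 42), (150, 42), (154, 42), (158, 40), (162, 42)]
L2 [(10, 128), (14, 128), (18, 121), (22, 67), (26, 44), (30, 39), (34, 45), (38, 44), (42, 41), (46, 43), (50, 44), (54, 44), (58, 42), (62, 57), (66, 101), (70, 151), (74, 152), (78, 152), (82, 137), (86, 43), (90, 70), (94, 120), (98, 115), (102, 112), (106, 133), (110, 150), (114, 150), (118, 61), (122, 35), (126, 41), (130, 39), (134, 43), (138, 41), (142, 40), (146, 41), (150, 38), (154, 41), (158, 39), (162, 40)]
```

Emit:
carry_out([
  [1.9,0.34,0,0,0,0],
  [1.9,0.34,0,0,0,0],
  [1.9,0.34,0,0,0,0],
  [1.9,0.34,0,0,0,0],
  [1.9,0.34,0,0,0,0],
  [1.9,0.34,0,0,0,0],
  [1.9,0.34,0,0,0,0],
  [1.9,0.34,0,0,0,0],
  [1.9,0.34,0,0,0,0],
  [1.89,0.35,0,0,0,0],
  [0,0,1,0,0,0],
  [0,0,1.5,0,0,0],
  [0,0,0,0,0,0],
  [0,0,0,0,0,0],
], claw=4.0)

```text
t: 34.23
position: [442.2, 361.1, 116.8]
orientation: [-3.139, 0.0, 2.27]
force: [-0.1, 0.1, -0.8]
opening: 40.1
finger_force: 0.0
```

```bash
python3 -c "
from h import *
go(442.7,361.5,38,.70+np.pi/2)
changed({'B':(442.7,361.5)})"
```

```text
t 34.2 pos [442.2 361.1 116.8] ori [-3.139  0.     2.27 ] F [-0.1  0.1 -0.8] | rz -0.001 then cm dx 0.00 dy 0.06 dz 7.88
scene B changed px 530 mean diff 46.2
top B changed px 524 mean diff 57.2
```

Emit:
carry_out([
  [0,0.06,1.5,0,0,0],
  [0,0,1.5,0,0,0],
  [0,0,1.5,0,0,0],
  [0,0,1.3,0,0,0],
  [0,0,1.0,0,0,0],
  [0,0,0.7,0,0,0],
  [0,0,0.4,0,0,0],
  [0,0,0,0,0,0],
  [0,0,0,0,0,0],
])

```text
t: 35.08
position: [443.2, 362.7, 39.2]
orientation: [3.141, 0.0, 2.271]
force: [0.3, 0.9, 0.1]
opening: 39.8
finger_force: 0.0
```

Emit:
carry_out([
  [0,0,0,0,0,0],
  [0,0,0,0,0,0],
  [0,0,0,0,0,0],
  [0,0,0,0,0,0],
  [0,0,0,0,0,0],
  [0,0,0,0,0,0],
  [0,0,0,0,0,0],
  [0,0,0,0,0,0],
], claw=0, newtons=60)

```text
t: 35.75
position: [443.1, 362.7, 39.4]
orientation: [3.141, 0.0, 2.271]
force: [-0.7, 0.6, 5.4]
opening: 12.6
finger_force: 60.9
```

Emit:
carry_out([
  [0,0,-1,0,0,0],
  [0,0,-2,0,0,0],
  [0,0,-2,0,0,0],
  [0,0,-2,0,0,0],
  [0,0,-2,0,0,0.1],
  [0,0,-1.5,0,0,0.1],
  [0,0,-0.5,0,0,0.1],
  [0,0,0,0,0,0.1],
  [0,0,0,0,0,0.1],
  [0,0,0,0,0,0.1],
  [0,0,0,0,0,0.1],
  [0,0,0,0,0,0.1],
  [0,0,0,0,0,0.037],
  [0,0,0,0,0,0],
  [0,0,0,0,0,0],
])

```text
t: 37.0
position: [442.5, 362.4, 148.6]
orientation: [-3.141, 0.001, 1.435]
force: [0.6, -0.2, -2.2]
opening: 12.9
finger_force: 59.9
```

```bash
python3 -c "
from h import *
go(*rd(-45,87),52.5,RD[2]+np.pi/2)"
```

```text
t 37.0 pos [442.5 362.4 148.6] ori [-3.141e+00  1.000e-03  1.435e+00] F [ 0.6 -0.2 -2.2] | rz 0.002 then cm dx -27.77 dy 4.26 dz 9.61
```

Emit:
carry_out([
  [-1,0.15,0,0,0,0],
  [-2.2,0.34,0,0,0,0],
  [-2.2,0.34,0,0,0,0],
  [-2.2,0.34,0,0,0,0],
  [-2.2,0.34,0,0,0,0],
  [-2.2,0.34,0,0,0,0],
  [-2.2,0.34,0,0,0,0],
  [-2.2,0.34,0,0,0,0],
  [-2.2,0.34,0,0,0,0],
  [-2.2,0.34,0,0,0,0],
  [-2.2,0.34,0,0,0,0],
  [-2.2,0.34,0,0,0,0],
  [-2.2,0.34,0,0,0,0],
  [-0.37,0.03,1.0,0,0,0],
  [0,0,2.5,0,0,0],
  [0,0,2,0,0,0],
  [0,0,1.5,0,0,0],
  [0,0,0,0,0,0],
  [0,0,0,0,0,0],
])

```text
t: 38.58
position: [446.4, 81.2, 78.6]
orientation: [-3.14, 0.001, 1.434]
force: [0.7, 0.3, -1.2]
opening: 13.3
finger_force: 59.8
```

```bash
python3 -c "
from ov import *
p=monitor.get_state()['position']; s=monitor.get_state(); print(s['opening'],s['finger_force'])
go(*rd(-45,87),52.5,RD[2]+np.pi/2)
# find the foot's two bright spots relative to predicted position (scene)
S=snap('scene','s6.png'); q=proj(S,[(p[0],p[1],p[2]-29)])[0]
u,v=q.round().astype(int); g=S['img'][v-9:v+10,u-13:u+14].mean(2).astype(int); print(q); print(g)
p0=[(429.5,-33.3,79.9),'v3'];
import itertools
"
```

```text
13.278080705076064 59.798823595047
t 38.6 pos [446.4  81.2  78.6] ori [-3.140e+00  1.000e-03  1.434e+00] F [ 0.7  0.3 -1.2] | rz 0.001 then cm dx 0.03 dy 0.00 dz 2.61
[322.08302929 202.95230922]
[[ 63  63  63  64  63  62  63  51  28  13  13  12  10  38  49  38  34  12
    7  38  66 139 141 123 109 120 143]
 [ 64  63  63  63  63  62  62  62  29  11  12  11   8  41  51  30  32  14
   10  39 116 136 119 109 126 147 151]
 [ 63  62  62  62  62  62  61  61  31  15   9   9  10  49  50  28  35  14
    8  50 107 110 111 131 149 150 152]
 [ 63  64  64  63  63  62  60  62  39  20  13   9   8  49  52  32  43  22
   18  85 106 114 137 150 152 151 151]
 [ 63  62  63  59  61  62  61  62  62  41  15  11   8  48  51  26  43  60
   88 103 120 144 152 153 153 152 152]
 [ 60  60  59  61  61  61  61  62  62  63  42  15  16  48  51  32  53  97
   98 104 144 152 150 151 152 153 103]
 [ 62  62  62  62  62  61  62  63  62  77  77  38  46  50  43  34  54 117
  123 105 115 146 103  94 146 151 103]
 [ 63  64  63  65  63  62  62  69  75  77  66  40  33  33  33  34  72 112
  122 112  85  74  88  93  96  96  94]
 
[... 542 characters left out ...]
  54  66  88  89  80]
 [ 61  62  61  63  56  55  51  71  76  98  89  64  61  62  62  61  62  59
   51  51  55  60  61  61  62  81  91]
 [ 62  62  63  63  64  62  55  49  61  60  61  62  62  62  62  63  52  50
   55  54  59  61  60  60  62  61  80]
 [ 63  62  62  62  62  63  62  54  49  61  63  64  63  62  56  52  50  49
   60  62  60  61  59  59  60  61  63]
 [ 71  62  61  63  63  62  62  62  54  54  83 110  99  57  49  49  50  47
   46  60  61  61  62  61  62  61  63]
 [ 69  64  62  63  62  61  51  48  51  49  53  58  54  52  44  49  47  49
   48  48  47  60  62  60  61  93  96]
 [ 61  62  63  62  51  50  49  50  49  49  49  53  52  51  50  49  47  48
   47  49  48  48  59  49  50  84  99]]
```

Emit:
carry_out([
  [0.03,0,0.8,0,0,0],
  [0,0,0.8,0,0,0],
  [0,0,0.5,0,0,0],
  [0,0,0.3,0,0,0],
  [0,0,0.15,0,0,0],
  [0,0,0,0,0,0],
  [0,0,0,0,0,0],
])

```text
t: 39.22
position: [447.2, 82.0, 53.3]
orientation: [3.141, 0.0, 1.434]
force: [0.4, -0.5, -1.5]
opening: 13.0
finger_force: 60.0
```

Emit:
carry_out([
  [0,0.4,0,0,0,0],
  [0,0.4,0,0,0,0],
  [0,0.4,0,0,0,0],
  [0,0.4,0,0,0,0],
  [0,0.4,0,0,0,0],
  [0,0.4,0,0,0,0],
  [0,0.4,0,0,0,0],
  [0,0.4,0,0,0,0],
  [0,0,0,0,0,0],
])

```text
t: 39.97
position: [480.0, 77.5, 53.3]
orientation: [3.14, -0.0, 1.434]
force: [0.2, -0.9, -1.8]
opening: 13.2
finger_force: 60.0
```

Emit:
carry_out([
  [0,0.3,0,0,0,0],
  [0,0.3,0,0,0,0],
  [0,0.3,0,0,0,0],
  [0,0.3,0,0,0,0],
  [0,0.3,0,0,0,0],
  [0,0.3,0,0,0,0],
  [0,0.3,0,0,0,0],
  [0,0.3,0,0,0,0],
  [0,0,0,0,0,0],
])

```text
t: 40.72
position: [503.5, 74.2, 53.4]
orientation: [3.141, 0.0, 1.434]
force: [-0.4, 0.1, -2.0]
opening: 12.8
finger_force: 59.9
```

Emit:
carry_out([
  [0,0,0,0,0,0],
  [0,0,0,0,0,0],
  [0,0,0,0,0,0],
  [0,0,0,0,0,0],
], claw=2.2)

```text
t: 41.05
position: [502.6, 74.3, 53.5]
orientation: [3.141, 0.0, 1.434]
force: [-0.1, -0.4, -0.2]
opening: 21.7
finger_force: 0.0
```

```bash
python3 -c "
from h import *
tcp()"
```

```text
t 41.05 rx 11.6 ry 87.6 z 53.5 21.708084282685892
```

Emit:
carry_out([
  [0,0.25,0,0,0,0],
  [0,0.25,0,0,0,0],
  [0,0.25,0,0,0,0],
  [0,0.25,0,0,0,0],
  [0,0.25,0,0,0,0],
  [0,0.25,0,0,0,0],
  [0,0.25,0,0,0,0],
  [0,0.25,0,0,0,0],
  [0,0.25,0,0,0,0],
  [0,0.25,0,0,0,0],
  [0,0.25,0,0,0,0],
  [0,0.25,0,0,0,0],
  [0,0.25,0,0,0,0],
  [0,0.25,0,0,0,0],
  [0,0.25,0,0,0,0],
  [0,0.25,0,0,0,0],
  [0,0.25,0,0,0,0],
  [0,0.25,0,0,0,0],
  [0,0.25,0,0,0,0],
  [0,0.25,0,0,0,0],
])

```text
t: 42.72
position: [552.3, 67.4, 53.3]
orientation: [-3.142, 0.0, 1.434]
force: [-1.3, 0.4, 1.2]
opening: 21.8
finger_force: 0.5
```

Emit:
carry_out([
  [0,0.2,0,0,0,0],
  [0,0.2,0,0,0,0],
  [0,0.2,0,0,0,0],
  [0,0.2,0,0,0,0],
  [0,0.2,0,0,0,0],
  [0,0.2,0,0,0,0],
  [0,0.2,0,0,0,0],
  [0,0.2,0,0,0,0],
])

```text
t: 43.38
position: [568.3, 65.2, 53.3]
orientation: [3.141, 0.0, 1.434]
force: [-0.6, -0.2, -0.2]
opening: 21.8
finger_force: 0.3
```

Emit:
carry_out([
  [0,0.2,0,0,0,0],
  [0,0.2,0,0,0,0],
  [0,0.2,0,0,0,0],
  [0,0.2,0,0,0,0],
  [0,0.2,0,0,0,0],
  [0,0.2,0,0,0,0],
  [0,0.2,0,0,0,0],
  [0,0.2,0,0,0,0],
  [0,0.2,0,0,0,0],
  [0,0.2,0,0,0,0],
])

```text
t: 44.22
position: [588.2, 62.5, 53.3]
orientation: [3.141, 0.0, 1.434]
force: [-0.5, -1.2, 0.1]
opening: 22.1
finger_force: 0.3
```

Emit:
carry_out([
  [0,0.15,0,0,0,0],
  [0,0.15,0,0,0,0],
  [0,0.15,0,0,0,0],
  [0,0.15,0,0,0,0],
])

```text
t: 44.55
position: [594.0, 61.7, 53.3]
orientation: [3.141, 0.0, 1.434]
force: [-0.7, 0.3, -0.4]
opening: 22.1
finger_force: 0.3
```

Emit:
carry_out([
  [0,0.15,0,0,0,0],
  [0,0.15,0,0,0,0],
])

```text
t: 44.72
position: [596.9, 61.2, 53.3]
orientation: [3.142, 0.0, 1.434]
force: [-0.8, -0.4, -1.1]
opening: 21.8
finger_force: 0.3
```

Emit:
carry_out([
  [0,0.15,0,0,0,0],
  [0,0.15,0,0,0,0],
])

```text
t: 44.88
position: [599.8, 60.9, 53.3]
orientation: [3.142, 0.0, 1.434]
force: [-1.0, -0.4, 0.1]
opening: 22.0
finger_force: 0.3
```

```bash
python3 -c "
from h import *
tcp()"
```

```text
t 44.8833 rx 109.7 ry 87.7 z 53.3 21.977868349042094
```

Emit:
carry_out([
  [0,0.15,0,0,0,0],
  [0,0.15,0,0,0,0],
])

```text
t: 45.05
position: [602.8, 60.5, 53.3]
orientation: [3.142, 0.0, 1.434]
force: [-1.3, 0.3, -0.8]
opening: 21.9
finger_force: 0.3
```

Emit:
carry_out([
  [0,0.15,0,0,0,0],
  [0,0.15,0,0,0,0],
])

```text
t: 45.22
position: [605.7, 60.0, 53.2]
orientation: [-3.141, 0.0, 1.434]
force: [-1.1, 0.4, -0.2]
opening: 22.0
finger_force: 0.3
```

Emit:
carry_out([
  [0,0.15,0,0,0,0],
  [0,0.15,0,0,0,0],
])

```text
t: 45.38
position: [607.8, 59.8, 53.4]
orientation: [-3.14, 0.0, 1.434]
force: [-2.5, -0.1, 2.6]
opening: 21.8
finger_force: 1.9
```

Emit:
carry_out([
  [0,-0.3,0,0,0,0],
  [0,-0.3,0,0,0,0],
  [0,-0.2,0,0,0,0],
  [0,0,0,0,0,0],
  [0,0,0,0,0,0],
  [0,0,0,0,0,0],
  [0,0,0,0,0,0],
], claw=3.6)

```text
t: 45.97
position: [600.9, 60.7, 53.4]
orientation: [3.141, 0.0, 1.434]
force: [-0.6, 0.3, 1.1]
opening: 36.4
finger_force: 0.0
```

Emit:
carry_out([
  [0,0,-1,0,0,0],
  [0,0,-2,0,0,0],
  [0,0,-2.5,0,0,0],
  [0,0,-2.5,0,0,0],
  [0,0,-2,0,0,0],
  [0,0,-2,0,0,0],
  [0,0,0,0,0,0],
])

```text
t: 46.55
position: [603.3, 61.0, 178.7]
orientation: [3.132, -0.002, 1.434]
force: [0.8, 0.3, 0.2]
opening: 35.9
finger_force: 0.0
```

```bash
python3 -c "
from h import *
go(543.1,-334.9,110,1.434)"
```

```text
t 46.5 pos [603.3  61.  178.7] ori [ 3.132e+00 -2.000e-03  1.434e+00] F [0.8 0.3 0.2] | rz -0.0 then cm dx -40.04 dy -0.57 dz 6.87
```

Emit:
carry_out([
  [-1.2,-0.03,0,0,0,0],
  [-2.4,-0.03,0,0,0,0],
  [-2.4,-0.03,0,0,0,0],
  [-2.4,-0.03,0,0,0,0],
  [-2.4,-0.03,0,0,0,0],
  [-2.4,-0.03,0,0,0,0],
  [-2.4,-0.03,0,0,0,0],
  [-2.4,-0.03,0,0,0,0],
  [-2.4,-0.03,0,0,0,0],
  [-2.4,-0.03,0,0,0,0],
  [-2.4,-0.03,0,0,0,0],
  [-2.4,-0.03,0,0,0,0],
  [-2.4,-0.03,0,0,0,0],
  [-2.4,-0.03,0,0,0,0],
  [-2.4,-0.03,0,0,0,0],
  [-2.4,-0.03,0,0,0,0],
  [-2.4,-0.03,0,0,0,0],
  [-0.4,0,0,0,0,0],
  [0,0,0,0,0,0],
  [0,0,0,0,0,0],
], claw=0)

```text
t: 48.22
position: [540.1, -334.4, 172.1]
orientation: [-3.139, -0.002, 1.433]
force: [-0.6, -0.0, -0.2]
opening: 0.1
finger_force: 0.0
```

```bash
python3 -c "
from h import *
go(543.1,-334.9,75,1.434)
s=snap('scene','s7.png');t=snap('top','t7.png')
A=np.zeros((600,800,3),np.uint8)
A[:300,:400]=cv2.resize(s['img'][165:240,225:325,::-1],(400,300),interpolation=2)
A[:400,400:]=cv2.resize(t['img'][165:265,255:355,::-1],(400,400),interpolation=2)
A[300:600,:400]=cv2.resize(s['img'][120:195,165:265,::-1],(400,300),interpolation=2)
A[400:600,400:]=cv2.resize(t['img'][190:250,375:495,::-1],(400,200),interpolation=2)
cv2.imwrite('pics/v10.png',A)
for y in(-29,29,87):
    g=[t['img'][tuple(proj(t,[(*rd(x,y),13)])[0].round().astype(int)[::-1])].mean() for x in range(30,166,2)]
    i=[x for x,v in zip(range(30,166,2),g) if v>85]; print(y,min(i),max(i))
"
```

```text
t 48.2 pos [ 540.1 -334.4  172.1] ori [-3.139e+00 -2.000e-03  1.433e+00] F [-0.6 -0.  -0.2] | rz -0.001 then cm dx -0.01 dy 0.31 dz 9.71
-29 64 114
29 64 116
87 80 132
```

View pics/v10.png

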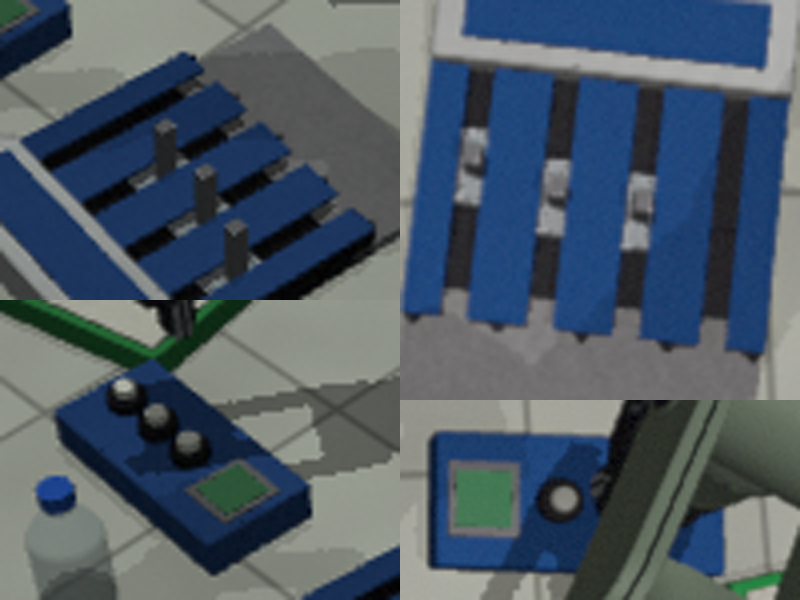

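All three carriers stand flat in lanes 1, 2 and 3: the handles are upright in the scene view at (165,150), (205,195) and (236,250). The keys are clear. I'll cross-check the key positions with the scene view.

```bash
python3 -c "
from h import *
s=snap('scene')
for u in((212.4,155.3),(204.1,148.6),(195.9,141.9)): print(ray(s,u,62).round(1))
print(proj(s,[monitor.get_state()['position']]))"
```

```text
[ 549.8 -324.5   62. ]
[ 547.5 -371.5   62. ]
[ 544.9 -419.6   62. ]
[[208.80173918 127.01555407]]
```

```bash
python3 -c "
from h import *
s=snap('scene');t=snap('top')
def cen(f,x,y,r,th):
    g=cv2.imread(f).min(2)[y-r:y+r+1,x-r:x+r+1].astype(float); w=np.clip(g-th,0,None); yy,xx=np.mgrid[-r:r+1,-r:r+1]; return x+(w*xx).sum()/w.sum(), y+(w*yy).sum()/w.sum()
def P(p):
    R=cv2.Rodrigues(np.array(p['rvec'],float))[0]; K=np.array([[p['fx'],0,p['cx']],[0,p['fy'],p['cy']],[0,0,1.]]); return K@np.c_[R,np.array(p['tvec'],float).ravel()]
for f in('s0','s7'):
  for a,b in(((212,155),(424,219)),((204,148),(442,220)),((196,142),(460,220))):
    u=cen('pics/%s.png'%f,*a,5,120);v=cen('pics/t0.png',*b,5,120)
    X=cv2.triangulatePoints(P(s),P(t),np.array(u).reshape(2,1),np.array(v).reshape(2,1)).ravel(); X=X[:3]/X[3]
    print(f,np.round(u,1),np.round(v,1),'tri',X.round(1),'s62',ray(s,u,62).round(1),'t62',ray(t,v,62).round(1))
"
```

```text
s0 [211.6 154. ] [424.  219.2] tri [ 544.1 -336.2   57. ] s62 [ 547.3 -331.6   62. ] t62 [ 543.5 -334.8   62. ]
s0 [203.5 147.3] [442.1 219.8] tri [ 541.4 -383.3   57.1] s62 [ 544.6 -378.6   62. ] t62 [ 540.7 -381.6   62. ]
s0 [195.3 140.6] [460.2 220.3] tri [ 538.9 -430.7   57.3] s62 [ 542.2 -426.5   62. ] t62 [ 538.  -428.6   62. ]
s7 [nan nan] [424.  219.2] tri [nan nan nan] s62 [nan nan nan] t62 [ 543.5 -334.8   62. ]
s7 [nan nan] [442.1 219.8] tri [nan nan nan] s62 [nan nan nan] t62 [ 540.7 -381.6   62. ]
s7 [195.  140.6] [460.2 220.3] tri [ 539.2 -431.1   57.1] s62 [ 542.8 -427.1   62. ] t62 [ 538.  -428.6   62. ]<string>:5: RuntimeWarning: invalid value encountered in scalar divide
```

```bash
python3 -c "
from h import *
go(545,-333.5,66,1.433)"
```

```text
t 48.5 pos [ 541.2 -333.8  173.3] ori [-3.141 -0.     1.435] F [-0.6 -0.3 -0.1] | rz 0.002 then cm dx 0.08 dy 0.38 dz 10.73
```

Emit:
carry_out([
  [0.15,0.45,1,0,0,0],
  [0,0,2,0,0,0],
  [0,0,2,0,0,0],
  [0,0,2,0,0,0],
  [0,0,1.5,0,0,0],
  [0,0,1,0,0,0],
  [0,0,0.7,0,0,0],
  [0,0,0.4,0,0,0],
  [0,0,0,0,0,0],
  [0,0,0,0,0,0],
])

```text
t: 49.3
position: [546.1, -334.1, 67.9]
orientation: [3.141, 0.001, 1.434]
force: [-0.7, -0.2, 0.4]
opening: -0.1
finger_force: 0.0
```

```bash
python3 -c "
from h import *
go(545,-333.5,56.5,1.433)"
```

```text
t 49.3 pos [ 546.1 -334.1   67.9] ori [3.141e+00 1.000e-03 1.434e+00] F [-0.7 -0.2  0.4] | rz 0.001 then cm dx 0.04 dy -0.12 dz 1.14
```

Emit:
carry_out([
  [0,-0.1,0.3,0,0,0],
  [0,0,0.3,0,0,0],
  [0,0,0.2,0,0,0],
  [0,0,0.1,0,0,0],
  [0,0,0,0,0,0],
])

```text
t: 49.72
position: [545.0, -334.1, 58.7]
orientation: [3.14, 0.001, 1.434]
force: [0.2, 0.1, 2.9]
opening: -0.1
finger_force: 1.3
```

Emit:
carry_out([
  [0,0,0.1,0,0,0],
  [0,0,0.1,0,0,0],
  [0,0,0.03,0,0,0],
  [0,0,0,0,0,0],
  [0,0,0,0,0,0],
])

```text
t: 50.13
position: [545.0, -334.1, 56.3]
orientation: [3.141, 0.001, 1.434]
force: [0.2, -1.4, 3.9]
opening: -0.2
finger_force: 1.8
```

Emit:
carry_out([
  [0,0,0.06,0,0,0],
  [0,0,0.04,0,0,0],
  [0,0,0,0,0,0],
  [0,0,0,0,0,0],
])

```text
t: 50.47
position: [545.0, -334.1, 56.0]
orientation: [3.14, 0.001, 1.434]
force: [-1.6, -0.2, 7.8]
opening: -0.1
finger_force: 3.8
```

Key 1 is fully down: z 56.0 and force rising to 7.8 N. Keys 2 and 3 get the same net depth.

Emit:
carry_out([
  [0,0,-0.7,0,0,0],
  [0,0,-0.8,0,0,0],
  [-0.9,0.07,0,0,0,0],
  [-1.3,0.1,0,0,0,0],
  [-1.3,0.1,0,0,0,0],
  [-1.1,0.1,0,0,0,0],
  [0,0,0,0,0,0],
  [0,0,0.5,0,0,0],
  [0,0,0.3,0,0,0],
  [0,0,0.2,0,0,0],
  [0,0,0.15,0,0,0],
  [0,0,0.15,0,0,0],
  [0,0,0.1,0,0,0],
  [0,0,0,0,0,0],
  [0,0,0,0,0,0],
])

```text
t: 51.72
position: [541.8, -379.7, 56.3]
orientation: [-3.141, 0.0, 1.434]
force: [-3.6, 0.1, 3.5]
opening: 0.2
finger_force: 1.9
```

Emit:
carry_out([
  [0,0,0.05,0,0,0],
  [0,0,0.05,0,0,0],
  [0,0,0,0,0,0],
  [0,0,0,0,0,0],
])

```text
t: 52.05
position: [541.9, -379.7, 56.0]
orientation: [-3.142, 0.0, 1.434]
force: [-4.5, 0.4, 8.6]
opening: 0.4
finger_force: 3.9
```

Emit:
carry_out([
  [0,0,-0.7,0,0,0],
  [0,0,-0.8,0,0,0],
  [-0.9,0.1,0,0,0,0],
  [-1.3,0.1,0,0,0,0],
  [-1.3,0.1,0,0,0,0],
  [-1.23,0.12,0,0,0,0],
  [0,0,0,0,0,0],
  [0,0,0.5,0,0,0],
  [0,0,0.3,0,0,0],
  [0,0,0.2,0,0,0],
  [0,0,0.15,0,0,0],
  [0,0,0.15,0,0,0],
  [0,0,0.1,0,0,0],
  [0,0,0,0,0,0],
  [0,0,0,0,0,0],
])

```text
t: 53.3
position: [539.5, -427.2, 56.3]
orientation: [-3.141, 0.0, 1.434]
force: [-2.7, -0.0, 3.5]
opening: 0.0
finger_force: 1.8
```

Emit:
carry_out([
  [0,0,0.05,0,0,0],
  [0,0,0.05,0,0,0],
  [0,0,0,0,0,0],
  [0,0,0,0,0,0],
])

```text
t: 53.63
position: [539.6, -427.2, 56.0]
orientation: [-3.142, 0.0, 1.434]
force: [-3.9, -0.0, 7.2]
opening: 0.2
finger_force: 3.7
```

Lifting clear, then a last numeric check of the lanes before handing in.

Emit:
carry_out([
  [0,0,-0.7,0,0,0],
  [0,0,-1,0,0,0],
  [0,0,-2,0,0,0],
  [0,0,-2,0,0,0],
  [0,0,-2,0,0,0],
  [0,0,-1.5,0,0,0],
  [0,0,0,0,0,0],
  [0,0,0,0,0,0],
  [0,0,0,0,0,0],
  [0,0,0,0,0,0],
  [0,0,0,0,0,0],
])

```text
t: 54.55
position: [539.3, -426.8, 145.5]
orientation: [-3.139, -0.001, 1.434]
force: [-1.1, 0.1, 0.2]
opening: -0.3
finger_force: 0.0
```

```bash
python3 -c "
from h import *
tcp()
for v,f in(('scene','s7.png'),('top','t7.png')):
    p=snap(v);o=cv2.imread('pics/'+f)[:,:,::-1]
    for y in(-29,29,87):
        u,w=proj(p,[(*rd(95,y),40)])[0].astype(int);a=slice(w-16,w+17),slice(u-12,u+13)
        d=np.abs(p['img'][a].astype(int)-o[a]).max(2);print(v,y,(d>40).sum(),d.mean().round(1))
print(ticket.finish_job())"
```

```text
t 54.55 rx 116.8 ry -403.6 z 145.5 -0.32968805903778153
scene -29 0 3.7
scene 29 0 2.0
scene 87 0 1.9
top -29 0 3.7
top 29 0 2.9
top 87 0 2.8
the job is handed in; nothing more can be done
None
```

The job is handed in: all three carriers stand flat in the recesses of lanes 1, 2 and 3, keys 1, 2 and 3 were pressed fully in order, and the arm is clear of everything; the hand-in returned no verdict.

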